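# Set out and price the tartlets on a pastry counter

## Robot

A 6-joint arm with a two-finger parallel gripper is mounted at the origin on the work surface. World frame = base frame: x ahead of the robot, y to its left, z up, the work surface at z = 0. Lengths are in m, angles in rad, forces in N, time in s.
With the tool pointing down it reaches from about 0.225 to 0.875 m from the base axis. Payload 3.4 kg.
Tool frame: the origin (TCP) lies midway between the tips of the shut fingers; the grasp point (between the pads) lies 19 mm behind it (manip.pinch_z is the z of the grasp point in the tool frame, in m); z points along the fingers, x is the direction in which the jaws open and shut, and the axes are right-handed (so a half turn about z gives the same grasp; the last joint's range is limited). The gripper opens to 85 mm and grips with 20 to 120 N. Pads are 22 mm wide; open, the fingers measure 114 mm over their backs; the gripper's body (76 mm by 85 mm) begins 54 mm behind the grasp point. The pads swing forward as they close: fully open they stand 13 mm farther back than shut.
Start: joints at [1.212, 0.276, 1.505, -0, 1.361, -0.121], TCP at [0.135, 0.559, 0.231] pointing down, gripper open.
Joint ranges: [-2.89, 2.89], [-0.75, 2.08], [0.22, 2.7], [-1.18, 4.32], [0.11, 2.71], [-2.7, 2.7]. Speed limits (rad/s): [2.57, 2.57, 3.14, 3.14, 3.14, 3.14].

## Interface

Orientations are given as a unit quaternion [w, x, y, z].
In Python, from rig import manip gives the robot as it stands. The module is installed in compiled form; this text tells all that it offers.
- The arm moves only by the tool drive_tool, never from a script. Its argument "steps" is a list of rows, each a list of 5 numbers: the shift along the tool's x, y, z in mm, then the turn about the tool's z in rad, then the gripper command: -1 is shut, 1 is fully open, values between are in proportion. A call has 1 to 5 rows; each row is the pose to reach, as a shift and turn from the pose measured when the call began, along the tool's axes at that moment; what a row does not reach only later rows make up. A row lasts 1/10 s, in which the tool goes at most 50 mm and 8.59 degrees, less where a joint would pass 70% of its speed; a pose out of reach is approached as far as the arm can. A call with a gripper value outside its range is refused whole. The fingers move at their own pace and stop on an object; "squeeze" is the grip in N (left out, the last holds). Time passes only in rows, so rows that repeat a pose let the fingers close. It gives the time, the measured TCP pose, the force and the opening at its end, in the units of the state.
- manip.get_state(): the state, without advancing time (a new reading comes with each control period).
- manip.get_image(name): name is "scene" or "top" or "wrist"; returns the picture (420x560x3 uint8, blue, green, red); there is no depth.
- manip.get_calibration(name): a dict with "camera_matrix" (3x3 intrinsics, pixels), "rvec" (rotation vector, rad) and "tvec" (3), from world to camera coordinates, as OpenCV has them. Camera axes: x right, y down, z forward; pixel columns grow to the right and rows downward; lengths in m; the calibration is good to about 2 mm. A picture is of the moment at which its call begins: read the wrist's pose just before it. get_calibration takes no time and is no camera call; for the wrist camera it gives the pose at the moment of the call.
- manip.sign_off(): hands the job in, once; it reports no verdict.
Trained networks look in the newest picture that a camera, given by its name, has taken for a name from the list of things; names that differ only in an ending like _2 or _b are one class to them, and where a whole thing is asked for, a point or a joint stands for the part that bears it (a point fixed in the world has none). Each returns a list of dicts, best first, with "conf" (0 to 1); they miss things now and then, are a little off and sometimes report something else, mostly with a low value. They report only what shows in the picture. A call takes as long as a camera call. They do not tell look-alikes from the thing itself.
- manip.masks_of(camera, name): "pixels" (420x560 bool, what is visible of it) and "location" ([column, row] in pixels, amid what is visible of it).
The state is a dict: "clock": time; "qpos": joint angles; "qd": joint speeds; "effort": joint torques, N m; "position": TCP position; "ee_rot": TCP orientation; "contact_force": force on the tool from outside, world axes, zero at the start; "moment": the same for the moment, N m; "width": finger opening in m.
Only numpy, scipy, OpenCV 4.12 (cv2) and the standard library are available. Lean on these libraries where they do the work, as an engineer would, in place of code of your own. Each camera call takes 0.05 s, during which the arm holds its last target.

## Task

Get the pastry counter ready for opening. Put every tartlet waiting on the baking sheet into a well of its own shape on the serving boards, one to a well, right side up and seated flat on the bottom, without dropping any from a height. Take the green card of the sold-out pastry off the brass rail and put it in the card tray, and hang the two other price cards astride the rail, each straight ahead of its own board (red disc for the round wells, brown square for the square wells), leaving the jam jar, bell and shaker where they are.

Things in the scene. Friction and masses are not known exactly. Their poses are not given: they have to be found in the camera images.
- tart_round_1: round raspberry tartlet (may be absent): pale straight-sided pastry cylinder 62 mm across and 28 mm high with red berries on top (the berries rise 10 mm above that but touch nothing: treat it as 28 mm). Origin: centre of its underside, z up. About 70 g. Starts flat on the baking sheet at the robot's right (fixed, flat, rimless, 250 x 210 mm, 3 mm thick)
- tart_round_2: round raspberry tartlet (may be absent): pale straight-sided pastry cylinder 62 mm across and 28 mm high with red berries on top (the berries rise 10 mm above that but touch nothing: treat it as 28 mm). Origin: centre of its underside, z up. About 70 g. Starts flat on the baking sheet at the robot's right (fixed, flat, rimless, 250 x 210 mm, 3 mm thick)
- tart_round_3: round raspberry tartlet (may be absent): pale straight-sided pastry cylinder 62 mm across and 28 mm high with red berries on top (the berries rise 10 mm above that but touch nothing: treat it as 28 mm). Origin: centre of its underside, z up. About 70 g. Starts flat on the baking sheet at the robot's right (fixed, flat, rimless, 250 x 210 mm, 3 mm thick)
- tart_square_1: square chocolate tartlet (may be absent): pale straight-sided pastry block 58 x 58 mm and 28 mm high with a dark brown top. Origin: centre of its underside, x and y along its sides, z up. About 70 g. Starts flat on the baking sheet at the robot's right (fixed, flat, rimless, 250 x 210 mm, 3 mm thick), at any small yaw
- tart_square_2: square chocolate tartlet (may be absent): pale straight-sided pastry block 58 x 58 mm and 28 mm high with a dark brown top. Origin: centre of its underside, x and y along its sides, z up. About 70 g. Starts flat on the baking sheet at the robot's right (fixed, flat, rimless, 250 x 210 mm, 3 mm thick), at any small yaw
- tart_square_3: square chocolate tartlet (may be absent): pale straight-sided pastry block 58 x 58 mm and 28 mm high with a dark brown top. Origin: centre of its underside, x and y along its sides, z up. About 70 g. Starts flat on the baking sheet at the robot's right (fixed, flat, rimless, 250 x 210 mm, 3 mm thick), at any small yaw
- board_round: fixed wooden serving board, 240 (its x) x 105 (its y) x 18 mm, small grip at the -x end, +x end towards the rail, with three round wells 67 mm across (for the 62 mm round tartlets) in a row along its x, 76 mm apart, each 8 mm deep with 2 mm chamfer. Origin: centre of its underside. The boards lie side by side; which is on the left varies
- board_round_hole0 (a point): centre of the mouth of well 0 of board_round, level with the board's top (18 mm above the counter; the well floor is 8 mm lower); axes as the board's
- board_round_hole1 (a point): centre of the mouth of well 1 of board_round, level with the board's top (18 mm above the counter; the well floor is 8 mm lower); axes as the board's
- board_round_hole2 (a point): centre of the mouth of well 2 of board_round, level with the board's top (18 mm above the counter; the well floor is 8 mm lower); axes as the board's
- board_square: fixed wooden serving board, 240 (its x) x 105 (its y) x 18 mm, small grip at the -x end, +x end towards the rail, with three square wells 63 x 63 mm, sides along the board's x and y (for the 58 mm square tartlets) in a row along its x, 76 mm apart, each 8 mm deep with 2 mm chamfer. Origin: centre of its underside. The boards lie side by side; which is on the left varies
- board_square_hole0 (a point): centre of the mouth of well 0 of board_square, level with the board's top (18 mm above the counter; the well floor is 8 mm lower); axes as the board's
- board_square_hole1 (a point): centre of the mouth of well 1 of board_square, level with the board's top (18 mm above the counter; the well floor is 8 mm lower); axes as the board's
- board_square_hole2 (a point): centre of the mouth of well 2 of board_square, level with the board's top (18 mm above the counter; the well floor is 8 mm lower); axes as the board's
- rail: fixed brass rail beyond the boards, on the customers' side: a horizontal round bar 12 mm in diameter along its own y, bar axis 110 mm above the counter, 400 mm long between two posts. Origin: on the counter right under the middle of the bar, x away from the robot, z up
- card_tray: fixed shallow open wooden tray for cards not in use, outside 130 (its x) x 120 mm (its y), walls 5 mm thick and 22 mm high, floor 5 mm thick. Origin: centre of its underside
- card_disc: price card for the round tartlets: raspberry-red fold and a red disc on each panel. It starts standing on the counter at the robot's left. Stiff folded sheet, an upside-down U seen along its y: two upright dark panels, white borders, 80 mm wide (y), 62 mm high, 30 mm deep outside (x), 3 mm sheet, 24 mm clear inside, open below. Origin: centre between the lower edges, z up to the fold; 80 g
- card_square: price card for the square tartlets: brown fold and a brown square on each panel. It starts standing on the counter at the robot's left. Stiff folded sheet, an upside-down U seen along its y: two upright dark panels, white borders, 80 mm wide (y), 62 mm high, 30 mm deep outside (x), 3 mm sheet, 24 mm clear inside, open below. Origin: centre between the lower edges, z up to the fold; 80 g
- card_old: sold-out pastry's card: pistachio-green fold, green bar on each panel. It starts hanging astride the rail. Stiff folded sheet, an upside-down U seen along its y: two upright dark panels, white borders, 80 mm wide (y), 62 mm high, 30 mm deep outside (x), 3 mm sheet, 24 mm clear inside, open below. Origin: centre between the lower edges, z up to the fold; 80 g
- card_disc_ridge (a point): point of card_disc on the underside of its fold, mid-width, 59 mm above its origin. The fold is flat in the middle with 45-degree shoulders inside, which centre it on the bar; when the card hangs right it lies just over the bar, 116 mm above the counter
- card_square_ridge (a point): point of card_square on the underside of its fold, mid-width, 59 mm above its origin. The fold is flat in the middle with 45-degree shoulders inside, which centre it on the bar; when the card hangs right it lies just over the bar, 116 mm above the counter
- jam_jar: bystander: closed jar of red jam, 66 mm across, 90 mm high, at the far right. Origin: centre of its underside
- bell: bystander: brass counter bell on a wooden foot 84 mm across, 56 mm high, at the far left. Origin: centre of its underside
- shaker: bystander: metal sugar shaker 60 mm across, 110 mm high, at the right beyond the baking sheet. Origin: centre of its underside
Things that resemble listed ones, but are neither listed nor needed, are in the scene too. Leave any purple look-alike of the card_square alone. What is shaped like the card_old but turquoise is not meant.

How it is judged:
By the outcome, as a careful person would: the job done as asked, in the order asked, and still so for the second after the job is handed in, with the robot touching nothing.
Of tart_round_1, tart_square_1, tart_round_2, tart_square_2, tart_round_3, tart_square_3 only 3 to 5 are there at a start; the rules pass over those that are not, and their reading is None.
At some moment in a run one of tart_round_1, tart_square_1, tart_round_2, tart_square_2, tart_round_3, tart_square_3 may be knocked a few centimetres aside while the robot is not near it.
It also fails if it takes over 210 s, if anything falls off the work surface, if the arm or the gripper's body presses on something with over 40 N, if the wrist force passes 120 N, or if a joint passes its speed limit or range.

## Working session

There is one attempt and no reset: what is moved stays moved. The work goes in short steps, Python scripts to look and compute and a tool call to move; the robot and the scene stay as the last step left them, time stands still between calls to the robot, and variables do not carry over. Pictures are saved under pics/ and viewed, and the job is handed in when it is done.

Besides the shell and the picture viewer there is one more tool, called in YAML: its name, and indented under it one key for each argument. drive_tool: Moves the arm, as the interface text tells. Its arguments: {"type":"object","properties":{"steps":{"type":"array","items":{"type":"array","items":{"type":"number"}}},"squeeze":{"type":"number"}},"required":["steps"]}

```bash
mkdir -p pics; ls; python3 - <<'E'
from rig import manip
import cv2
s=manip.get_state(); print(s, manip.pinch_z)
for n in ["scene","top","wrist"]:
    im=manip.get_image(n); cv2.imwrite(f"pics/a_{n}.png",im)
    c=manip.get_calibration(n); print(n,c)
E
```

```text
pics
{'clock': 0.0, 'qpos': array([ 1.21198213e+00,  2.76579852e-01,  1.50615304e+00,  5.18552897e-05,
        1.36070617e+00, -1.21029826e-01]), 'qd': array([ 0.00065186,  0.00195104, -0.00163837, -0.00019397, -0.00186638,
       -0.00096317]), 'effort': array([ 8.31664397e-05, -4.16775620e+01, -2.45816481e+01,  6.81533652e-05,
        1.10006603e-02,  2.11638664e-06]), 'position': array([0.1352539 , 0.55831031, 0.23044042]), 'ee_rot': array([ 4.57308458e-04,  7.85989639e-01,  6.18238979e-01, -8.02383078e-04]), 'contact_force': array([-0.28419024,  1.36420908,  0.13881094]), 'moment': array([ 7.30001856e-05, -3.46369580e-02,  4.14197807e-02]), 'width': 0.0858500385095994} -0.0187
scene {'camera_matrix': array([[389.84404542,   0.        , 279.11405508],
       [  0.        , 389.84404542, 216.09714498],
       [  0.        ,   0.        ,   1.        ]]), 'rvec': array([ 0.77721587,  2.57088809, -1.09512883]), 'tvec': array([ 0.45588048, -0.17002464,  1.4670028 ])}
top {'camera_matrix': array([[438.33075425,   0.        , 280.86881195],
       [  0.        , 438.33075425, 207.49893292],
       [  0.        ,   0.        ,   1.        ]]), 'rvec': array([ 2.13689952, -2.1231024 ,  0.13822969]), 'tvec': array([0.01612509, 0.57416543, 1.23827131])}
wrist {'camera_matrix': array([[361.33675043,   0.        , 278.94168598],
       [  0.        , 361.33675043, 210.73389074],
       [  0.        ,   0.        ,   1.        ]]), 'rvec': array([-2.26228036, -1.77845175, -0.28226662]), 'tvec': array([-0.57359587, -0.03938689,  0.3801259 ])}
```

View pics/a_scene.png

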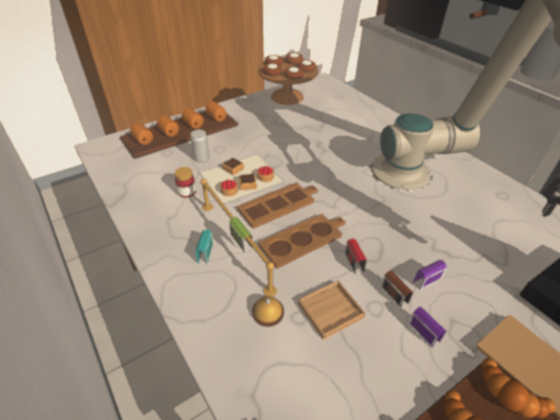

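View pics/a_top.png

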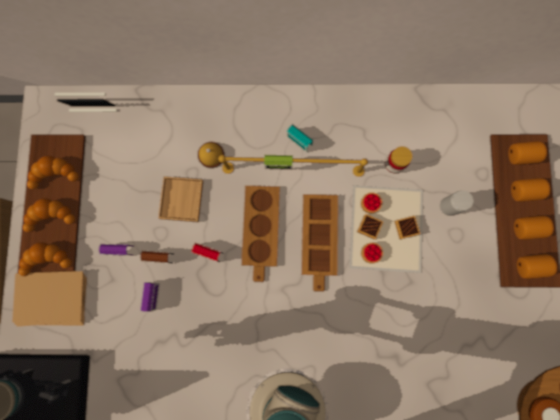

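View pics/a_wrist.png

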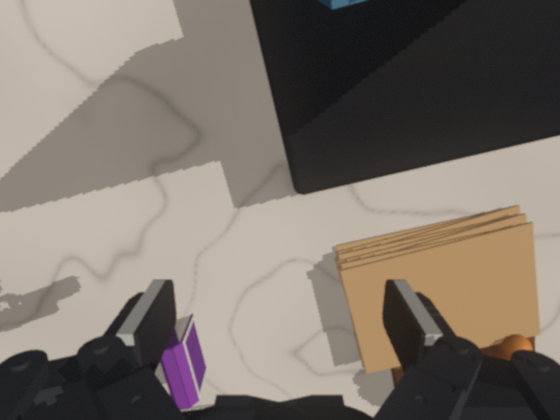

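The top view shows four tartlets: round at (372,202) and (372,252), square at (370,226) and (407,227). The round board is on the left at (260,225) and the square board on the right at (320,235). The green card is on the rail at (278,161), and the turquoise look-alike stands at (300,136). The red card is at (207,252) and the brown one at (157,257). The purple look-alikes are at (115,250) and (149,297).

```bash
cat > h.py <<'E'
from rig import manip
import numpy as np, cv2
from scipy.spatial.transform import Rotation as R
def cal(n):
    c=manip.get_calibration(n); Rm,_=cv2.Rodrigues(np.array(c["rvec"],float)); return np.array(c["camera_matrix"]),Rm,np.array(c["tvec"],float).reshape(3)
def p2w(px,z,c):
    K,Rm,t=c; px=np.atleast_2d(np.array(px,float))
    d=(np.linalg.inv(K)@np.c_[px,np.ones(len(px))].T); d=(Rm.T@d).T; o=-Rm.T@t
    z=np.broadcast_to(z,(len(px),)); s=(z-o[2])/d[:,2]; return o+d*s[:,None]
def w2p(P,c):
    K,Rm,t=c; q=(K@(Rm@np.atleast_2d(P).T+t[:,None])).T; return q[:,:2]/q[:,2:]
def st():
    s=manip.get_state(); q=s["ee_rot"]; r=R.from_quat([q[1],q[2],q[3],q[0]]); return s,r
def delta(target,yaw=None):
    """tool-axis shift in mm to world target; yaw=world angle of tool x axis (mod pi)"""
    s,r=st(); d=r.inv().apply(np.array(target)-s["position"])*1000
    x=r.as_matrix()[:,0]; cy=np.arctan2(x[1],x[0]); out=[d.round(1)]
    if yaw is not None:
        # tool z down: turn about tool z by +a changes world yaw by -a
        a=-(yaw-cy); a=(a+np.pi/2)%np.pi-np.pi/2; out.append(round(a,3))
    out.append(("yaw",round(cy,3),"pos",s["position"].round(4),"w",round(s["width"],4),"q6",round(s["qpos"][5],3),"t",round(s["clock"],2),"F",np.round(s["contact_force"],1)))
    return out
E
python3 - <<'E'
from h import *
im=manip.get_image("top"); c=cal("top")
hz={"tart_round_1":.031,"tart_square_1":.031,"board_round":.018,"board_square":.018,"card_tray":.022,"card_disc":.062,"card_square":.062,"card_old":.119,"jam_jar":.09,"bell":.05,"shaker":.11,"rail":.11}
for n,z in hz.items():
    for m in manip.masks_of("top",n):
        P=m["pixels"]; u=np.argwhere(P)[:,::-1].astype(np.float32)
        rc=cv2.minAreaRect(u); w=p2w(m["location"],z,c)[0]
        b=p2w(cv2.boxPoints(rc),z,c)[:,:2]
        print(n,round(m["conf"],2),np.round(m["location"],1),len(u),w[:2].round(4),"box",b.mean(0).round(4),np.round(np.linalg.norm(np.diff(b[:3],axis=0),axis=1)*1000,0),np.degrees(np.arctan2(*(b[1]-b[0])[::-1])).round(1))
# cam in tool
s,r=st(); K,Rm,t=cal("wrist"); o=-Rm.T@t
print(r.inv().apply(o-s["position"]), r.as_matrix().T@Rm.T)
E
```

```text
tart_round_1 0.96 [370.8 251.9] 366 [ 0.4471 -0.2416] box [ 0.4455 -0.2421] [62. 59.] -63.3
tart_round_1 0.93 [373.8 201. ] 344 [ 0.5968 -0.2538] box [ 0.5921 -0.2449] [61. 58.] -63.0
tart_round_1 0.5 [260.1 228.8] 3048 [0.5125 0.0807] box [0.5016 0.0825] [282. 107.] -0.9
tart_square_1 0.83 [369.1 227.2] 430 [ 0.5191 -0.2383] box [ 0.5215 -0.2388] [62. 60.] -23.9
tart_square_1 0.81 [407.4 228.2] 420 [ 0.5168 -0.3494] box [ 0.5199 -0.3461] [64. 57.] -74.4
tart_square_1 0.69 [400.9 164. ] 539 [ 0.7092 -0.337 ] box [ 0.7201 -0.3288] [89. 65.] -44.8
board_round 0.96 [259.5 230.3] 3057 [0.5094 0.0834] box [0.5029 0.0833] [285. 108.] -0.7
board_square 0.62 [320.1 239.4] 3115 [ 0.4835 -0.096 ] box [ 0.4767 -0.0909] [286. 110.] -1.2
card_tray 0.91 [180.5 196.2] 1695 [0.6105 0.3226] box [0.6034 0.3234] [133. 125.] -4.2
card_disc 0.67 [207.1 153.7] 553 [0.7312 0.2388] box [0.7302 0.2322] [81. 78.] -12.8
card_disc 0.6 [206.5 254. ] 320 [0.4362 0.2304] box [0.4423 0.2332] [32. 86.] -18.6
card_square 0.78 [155.1 252.8] 304 [0.4386 0.3781] box [0.4282 0.3789] [31. 86.] -1.1
card_square 0.74 [114.7
[... 493 characters left out ...]
m_jar 0.67 [317.9 238.5] 3015 [ 0.4801 -0.0852] box [ 0.4716 -0.0879] [271. 101.] -1.2
bell 0.78 [211.  155.6] 516 [0.7288 0.2293] box [0.7308 0.2309] [75. 80.] -89.9
shaker 0.84 [454.6 202. ] 609 [ 0.5814 -0.4603] box [ 0.5792 -0.4623] [94. 57.] -66.5
shaker 0.73 [319.3 237.3] 3114 [ 0.4817 -0.0878] box [ 0.4697 -0.0869] [100. 265.] -89.8
rail 0.9 [311.1 161.9] 869 [ 0.6942 -0.0659] box [ 0.6822 -0.0122] [ 56. 421.] 0.5
rail 0.62 [455.3 199.9] 628 [ 0.5873 -0.4625] box [ 0.5796 -0.463 ] [94. 59.] -63.3
[-0.0004359  -0.08063185 -0.14173086] [[ 9.99999502e-01 -6.85130433e-04 -7.25701036e-04]
 [ 8.77386403e-04  9.50057190e-01  3.12074617e-01]
 [ 4.75645670e-04 -3.12075098e-01  9.50057318e-01]]
```

```bash
python3 -c "
from h import *
print(delta([.40,-.12,.32],np.pi/2))"
```

```text
[array([-597.4,  417. ,  -88.7]), np.float64(-0.238), ('yaw', np.float64(1.333), 'pos', array([0.1355, 0.5588, 0.2313]), 'w', 0.0856, 'q6', np.float64(-0.121), 't', 0.8, 'F', array([0.3, 0.2, 0.6]))]
```

drive_tool:
  steps:
    - [-597, 417, -89, -0.238, 1]
    - [-597, 417, -89, -0.238, 1]
    - [-597, 417, -89, -0.238, 1]
    - [-597, 417, -89, -0.238, 1]
    - [-597, 417, -89, -0.238, 1]

```text
clock: 1.3
position: [0.2259, 0.3259, 0.262]
ee_rot: [0.0, 0.707, 0.708, 0.0]
contact_force: [2.0, 0.2, -0.4]
width: 0.0854
```

```bash
python3 -c "
from h import *
print(delta([.40,-.12,.32],np.pi/2))"
```

```text
[array([-446.1,  173.6,  -58. ]), np.float64(0.001), ('yaw', np.float64(1.572), 'pos', array([0.2259, 0.3259, 0.262 ]), 'w', 0.0854, 'q6', np.float64(-0.783), 't', 1.3, 'F', array([ 2. ,  0.2, -0.4]))]
```

drive_tool:
  steps:
    - [-446, 174, -58, 0, 1]
    - [-446, 174, -58, 0, 1]
    - [-446, 174, -58, 0, 1]
    - [-446, 174, -58, 0, 1]
    - [-446, 174, -58, 0, 1]

```text
clock: 1.8
position: [0.3161, 0.0947, 0.2925]
ee_rot: [0.001, 0.706, 0.708, 0.001]
contact_force: [1.4, 0.2, -0.2]
width: 0.0854
```

drive_tool:
  steps:
    - [-211, 82, -27, 0, 1]
    - [-211, 82, -27, 0, 1]
    - [-211, 82, -27, 0, 1]
    - [-211, 82, -27, 0, 1]
    - [-211, 82, -27, 0, 1]

```text
clock: 2.3
position: [0.3994, -0.1198, 0.3201]
ee_rot: [0.002, 0.708, 0.707, 0.001]
contact_force: [-0.3, 0.8, -0.3]
width: 0.0855
```

```bash
python3 -c "
from h import *
im=manip.get_image('wrist'); cv2.imwrite('pics/b_wrist.png',im)
c=cal('wrist'); np.savez('pics/b.npz',K=c[0],R=c[1],t=c[2])
print(delta([.40,-.12,.32],np.pi/2))"
```

```text
[array([ 3.2, -1.4,  0.1]), np.float64(-0.003), ('yaw', np.float64(1.568), 'pos', array([ 0.4014, -0.1232,  0.3202]), 'w', 0.0854, 'q6', np.float64(-2.03), 't', 2.35, 'F', array([ 1.7, -2.3,  1.2]))]
```

View pics/b_wrist.png

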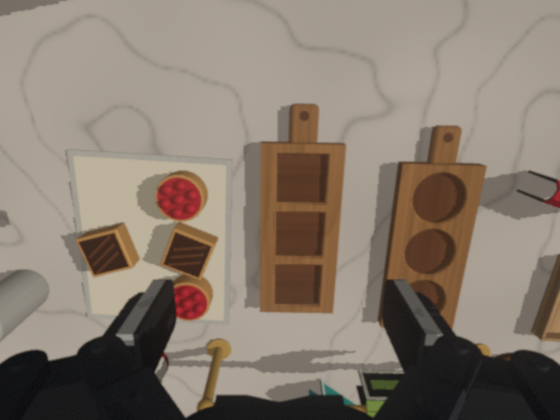

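```bash
cat >> h.py <<'E'
from scipy.optimize import minimize
def hullmask(P,c):
    q=w2p(P,c); h=cv2.convexHull(q.astype(np.float32)); m=np.zeros((420*4,560*4),np.uint8)
    cv2.fillPoly(m,[np.round((h+0.5)*4-0.5).astype(np.int32)],1); return cv2.resize(m.astype(np.float32),(560,420),interpolation=cv2.INTER_AREA)
def tartpts(kind,x,y,yaw,z0,h=.028):
    if kind=="round":
        a=np.linspace(0,2*np.pi,60); o=.031*np.c_[np.cos(a),np.sin(a)]
    else:
        o=.029*np.array([[1,1],[1,-1],[-1,-1],[-1,1]]); k,s=np.cos(yaw),np.sin(yaw); o=o@np.array([[k,s],[-s,k]])
    o=o+[x,y]; return np.r_[np.c_[o,np.full(len(o),z0)],np.c_[o,np.full(len(o),z0+h)]]
def fittart(kind,mask,c,z0,x0):
    m=mask.astype(np.float32)
    def f(p):
        q=hullmask(tartpts(kind,p[0]/100,p[1]/100,p[2] if kind!="round" else 0,z0),c); return 1-np.minimum(q,m).sum()/np.maximum(q,m).sum()
    best=None
    for y in ([0] if kind=="round" else np.radians([-40,-20,0,20,40])):
        s0=np.array([x0[0]*100,x0[1]*100,y]); sim=np.array([s0,s0+[.8,0,0],s0+[0,.8,0],s0+[0,0,.25]])
        r=minimize(f,s0,method="Nelder-Mead",options=dict(initial_simplex=sim,xatol=.005,fatol=1e-4))
        if best is None or r.fun<best.fun: best=r
    return best.x[0]/100,best.x[1]/100,best.x[2],1-best.fun
E
python3 - <<'E'
from h import *
for cam in ["wrist","top"]:
    im=manip.get_image(cam); c=cal(cam)
    for n in ["round","square"]:
        for m in manip.masks_of(cam,"tart_"+n+"_1"):
            w=p2w(m["location"],.017,c)[0]
            if not(-.4<w[1]<-.2 and .38<w[0]<.65): continue
            print(cam,n,round(m["conf"],2),np.round(m["location"]),np.round(fittart(n,m["pixels"],c,.003,w),4))
im=cv2.imread("pics/b_wrist.png"); cv2.imwrite("pics/b_crop.png",cv2.resize(im[90:340,240:500],None,fx=2.3,fy=2.3,interpolation=cv2.INTER_CUBIC))
E
```

```text
wrist round 0.87 [186. 197.] [ 0.4432 -0.2412  0.1598  0.9203]
wrist round 0.73 [190. 295.] [ 0.5901 -0.2424 -0.1104  0.8198]
wrist square 0.88 [109. 248.] [ 0.5165 -0.345   0.2881  0.9294]
wrist square 0.74 [190. 250.] [ 0.5201 -0.2372 -0.4032  0.9247]
top round 0.83 [374. 201.] [ 0.5939 -0.2467 -0.1027  0.9556]
top square 0.88 [369. 225.] [ 0.5271 -0.2424 -0.7002  0.6429]
top square 0.71 [407. 226.] [ 0.5212 -0.35    0.2807  0.9155]
```

View pics/b_crop.png

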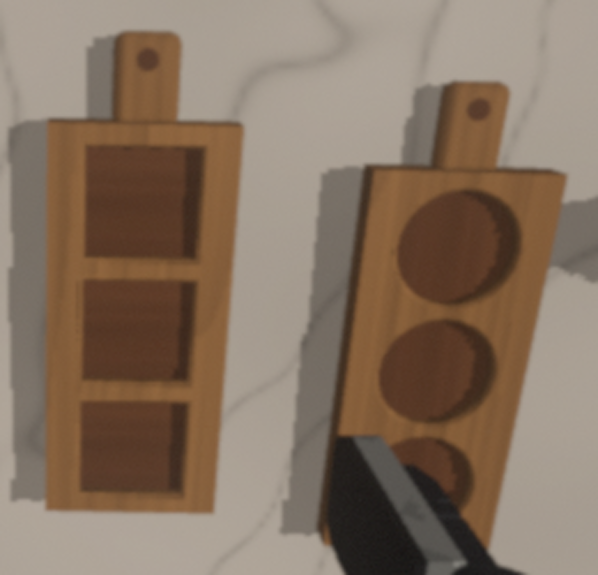

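```bash
cat > bf.py <<'E'
from h import *
from scipy.optimize import least_squares
def bpts(p,o):
    o=np.array(o,float); k,s=np.cos(p[2]),np.sin(p[2]); x=p[0]+k*o[:,0]-s*o[:,1]; y=p[1]+s*o[:,0]+k*o[:,1]; return np.c_[x,y,np.full(len(o),.018)]
def fitboard(obj,pix,c,p0):
    r=least_squares(lambda p:(w2p(bpts(p,obj),c)-pix).ravel(),p0); return r.x,(w2p(bpts(r.x,obj),c)-pix)
E
python3 - <<'E'
from bf import *
d=np.load("pics/b.npz"); c=(d["K"],d["R"],d["t"])
cv=lambda a:np.array(a,float)/2.3+[240,90]
C=[[-.12,-.0525],[-.12,.0525],[.12,.0525],[.12,-.0525]]
ps,e=fitboard(C,cv([[48,122],[243,125],[213,513],[47,510]]),c,[.48,-.09,0]); print(ps,e.round(1).tolist())
pr,e=fitboard(C[:3],cv([[370,168],[565,174],[490,545]]),c,[.50,.083,0]); print(pr,e.round(1).tolist())
im=cv2.imread("pics/b_wrist.png"); im=cv2.resize(im,None,fx=3,fy=3)
a=np.linspace(0,2*np.pi,60)
for p,sh in((ps,np.array([[1,1],[1,-1],[-1,-1],[-1,1]])*.0315),(pr,.0335*np.c_[np.cos(a),np.sin(a)])):
    for o in [np.array(C)]+[sh+[k*.076,0] for k in(-1,0,1)]:
        cv2.polylines(im,[np.round((w2p(bpts(p,o),c)+.5)*3-.5).astype(int)],True,(0,255,0),1)
cv2.imwrite("pics/b_ov.png",im[270:1020,740:1500])
E
```

```text
[ 0.50199032 -0.0982965  -0.02215454] [[-0.7, -0.4], [0.7, -0.0], [0.7, 0.4], [-0.6, 0.3]]
[ 0.5274679   0.07565362 -0.01959395] [[-0.0, 0.1], [0.1, -1.1], [-0.1, 1.4]]
```

View pics/b_ov.png

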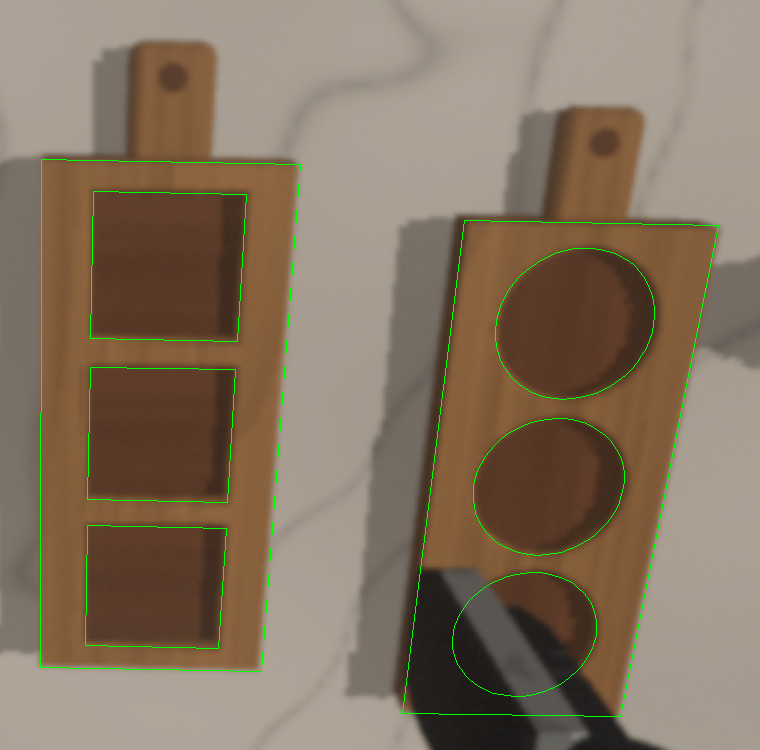

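drive_tool:
  steps:
    - [40, -70, 0, 0, 1]
    - [40, -70, 0, 0, 1]
    - [40, -70, 0, 0, 1]
    - [40, -70, 0, 0, 1]

```text
clock: 3.05
position: [0.3272, -0.0741, 0.3199]
ee_rot: [0.002, 0.705, 0.709, 0.002]
contact_force: [0.6, -0.2, 1.1]
width: 0.0852
```

```bash
cat > look.py <<'E'
from bf import *
import sys
def grab(name,cam="wrist"):
    c=cal(cam); im=manip.get_image(cam); cv2.imwrite(f"pics/{name}.png",im); np.savez(f"pics/{name}.npz",K=c[0],R=c[1],t=c[2]); return im,c
a=np.linspace(0,2*np.pi,60)
SH={"square":np.array([[1,1],[1,-1],[-1,-1],[-1,1]])*.0315,"round":.0335*np.c_[np.cos(a),np.sin(a)]}
C=np.array([[-.12,-.0525],[-.12,.0525],[.12,.0525],[.12,-.0525]])
def wellfit(kind,im,c,p0,ks=(-1,0,1)):
    g=cv2.GaussianBlur(im,(3,3),0)[...,1].astype(np.float32)
    reg=np.zeros((420,560),np.uint8)
    cv2.fillPoly(reg,[np.round(w2p(bpts(p0,C*.97),c)).astype(int)],1)
    if len(ks)<3:
        reg*=0; cv2.fillPoly(reg,[np.round(w2p(bpts(p0,np.array([[min(ks)*.076-.038,-.05],[min(ks)*.076-.038,.05],[max(ks)*.076+.036,.05],[max(ks)*.076+.036,-.05]])),c)).astype(int)],1)
    th,_=cv2.threshold(g[reg>0].astype(np.uint8),0,255,cv2.THRESH_OTSU)
    m=((g<th)&(reg>0)).astype(np.float32)
    def f(p):
        q=np.zeros((420,560),np.float32)
        for k in ks: q=np.maximum(q,hullmask(bpts([p[0]/100,p[1]/100,p[2]],SH[kind]+[k*.076,0]),c))
        q=q*reg; return 1-np.minimum(q,m).sum()/np.maximum(q,m).sum()
    s0=np.array([p0[0]*100,p0[1]*100,p0[2]]); sim=np.array([s0,s0+[.5,0,0],s0+[0,.5,0],s0+[0,0,.03]])
    r=minimize(f,s0,method="Nelder-Mead",options=dict(initial_simplex=sim,xatol=.003,fatol=1e-4))
    return np.array([r.x[0]/100,r.x[1]/100,r.x[2]]),1-r.fun
E
python3 - <<'E'
from look import *
im,c=grab("c")
print(st()[0]["position"],st()[0]["qd"].round(3))
ps,i=wellfit("square",im,c,[.5,-.095,-.022]); print(ps,i)
pr,j=wellfit("round",im,c,[.525,.079,-.02]); print(pr,j)
for n in ["round","square"]:
    for m in manip.masks_of("wrist","tart_"+n+"_1"):
        w=p2w(m["location"],.017,c)[0]
        if not(-.4<w[1]<-.2 and .38<w[0]<.65): continue
        print(n,round(m["conf"],2),np.round(m["location"]),np.round(fittart(n,m["pixels"],c,.003,w),4))
im=cv2.resize(im,None,fx=2,fy=2)
for p,k in((ps,"square"),(pr,"round")):
    for o in [C]+[SH[k]+[q*.076,0] for q in(-1,0,1)]:
        cv2.polylines(im,[np.round((w2p(bpts(p,o),c)+.5)*2-.5).astype(int)],True,(0,255,0),1)
cv2.imwrite("pics/c_ov.png",im[150:750,0:800])
E
```

```text
[ 0.32790534 -0.07464732  0.31981805] [-0.01   0.025 -0.015  0.     0.     0.001]
[ 0.49772894 -0.09291607 -0.02080804] 0.9639540314674377
[ 0.52378645  0.08297073 -0.01656693] 0.7350776791572571
round 0.79 [153. 248.] [ 0.4449 -0.2448  0.0311  0.9195]
round 0.58 [172. 342.] [ 0.6041 -0.2208 -0.343   0.2588]
square 0.86 [172. 282.] [ 0.511  -0.2368 -0.442   0.2447]
square 0.63 [ 80. 298.] [ 0.52   -0.3507  0.267   0.952 ]
```

View pics/c_ov.png

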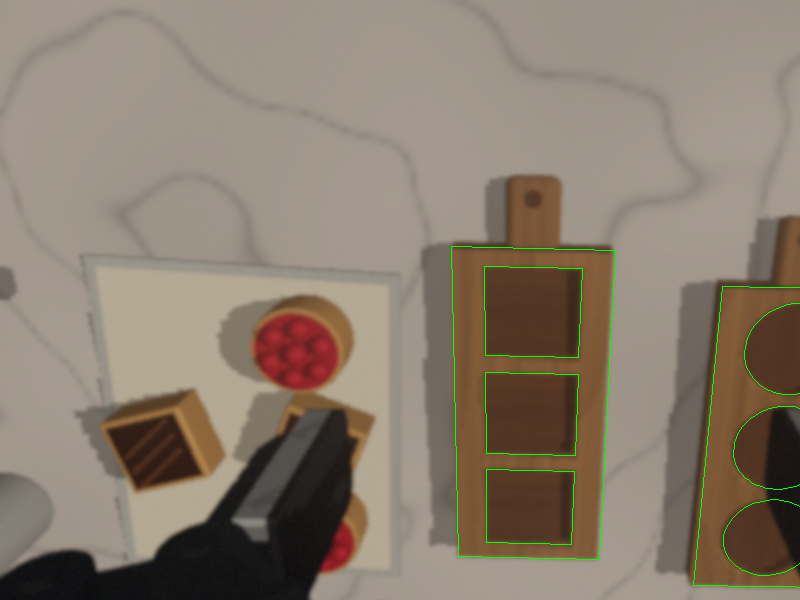

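```bash
python3 -c "
from h import *
print(delta([.445,-.2445,.18],np.pi/2))"
```

```text
[array([-169.9,  115.5,  139.8]), np.float64(0.004), ('yaw', np.float64(1.575), 'pos', array([ 0.3284, -0.0752,  0.3195]), 'w', 0.0854, 'q6', np.float64(-2.01), 't', 3.2, 'F', array([ 0. , -0.2,  0.1]))]
```

drive_tool:
  steps:
    - [-170, 115, 140, 0, 1]
    - [-170, 115, 140, 0, 1]
    - [-170, 115, 140, 0, 1]
    - [-170, 115, 140, 0, 1]
    - [-170, 115, 140, 0, 1]

```text
clock: 3.7
position: [0.446, -0.2466, 0.1779]
ee_rot: [0.001, 0.706, 0.708, 0.002]
contact_force: [1.0, -0.2, 0.2]
width: 0.0852
```

drive_tool:
  steps:
    - [0, 0, 0, 0, 1]
    - [0, 0, 0, 0, 1]

```text
clock: 3.9
position: [0.4461, -0.2472, 0.1759]
ee_rot: [-0.002, 0.706, 0.708, 0.001]
contact_force: [-0.3, -0.6, 0.4]
width: 0.0851
```

```bash
cat > tl.py <<'E'
from look import *
def tarts(name,z0=.003,kinds=("round","square"),cam="wrist"):
    im,c=grab(name,cam); s,r=st()
    for n in kinds:
        for m in manip.masks_of(cam,"tart_"+n+"_1"):
            w=p2w(m["location"],.017,c)[0]
            if m["conf"]<.3: continue
            f=fittart(n,m["pixels"],c,z0,w)
            print(n,round(m["conf"],2),np.round(m["location"]),np.round(f,4), "rel TCP", np.round((np.array(f[:2])-s["position"][:2])*1000,1))
E
python3 - <<'E'
from tl import *
tarts("d"); print(st()[0]["position"],st()[0]["qd"].round(3))
E
```

```text
round 0.59 [282. 193.] [ 0.4455 -0.2456  0.0588  0.9519] rel TCP [-0.5  1. ]
round 0.56 [275. 335.] [ 0.594  -0.2482  0.0605  0.8936] rel TCP [148.1  -1.7]
square 0.92 [168. 267.] [ 0.5198 -0.3502  0.2683  0.7738] rel TCP [  73.9 -103.7]
square 0.66 [281. 271.] [ 0.5225 -0.2425 -0.4104  0.9518] rel TCP [76.6  4. ]
[ 0.4459396  -0.24598054  0.17867477] [ 0.006 -0.021  0.002  0.    -0.004 -0.001]
```

View pics/d.png

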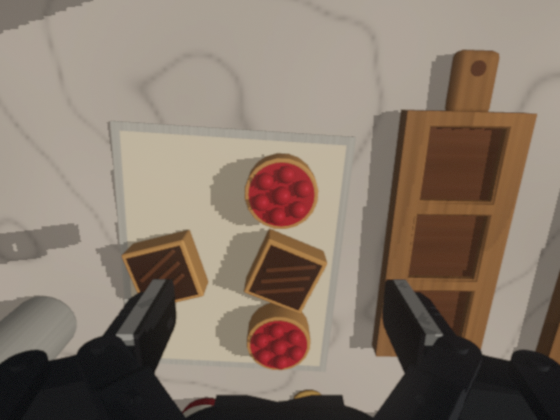

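drive_tool:
  steps:
    - [0, 0, 50, 0, 1]
    - [0, 0, 100, 0, 1]
    - [0, 0, 140, 0, 1]
    - [0, 0, 168, 0, 1]
    - [0, 0, 168, 0, 1]
  squeeze: 25

```text
clock: 4.55
position: [0.4442, -0.2434, 0.0089]
ee_rot: [-0.002, 0.705, 0.709, 0.001]
contact_force: [-0.7, 0.5, 0.4]
width: 0.0852
```

```bash
python3 -c "
from h import *
print(delta([.4455,-.2456,.009],np.pi/2))"
```

```text
[array([-2.2,  1.2, -0.1]), np.float64(0.005), ('yaw', np.float64(1.576), 'pos', array([ 0.4442, -0.2434,  0.0089]), 'w', 0.0852, 'q6', np.float64(-2.22), 't', 4.55, 'F', array([-0.7,  0.5,  0.4]))]
```

drive_tool:
  steps:
    - [-2, 1, 0, 0, 1]
    - [-2, 1, 0, 0, 0]
    - [-2, 1, 0, 0, -1]
    - [-2, 1, 0, 0, -1]
    - [-2, 1, 0, 0, -1]

```text
clock: 5.05
position: [0.4466, -0.2462, 0.0113]
ee_rot: [0.0, 0.705, 0.709, 0.002]
contact_force: [-0.2, 1.2, 6.1]
width: 0.0607
```

drive_tool:
  steps:
    - [0, 0, 0, 0, -1]
    - [0, 0, 0, 0, -1]

```text
clock: 5.25
position: [0.4474, -0.2468, 0.0125]
ee_rot: [0.002, 0.705, 0.709, 0.002]
contact_force: [-0.1, -0.5, -1.2]
width: 0.061
```

drive_tool:
  steps:
    - [0, 0, -20, 0, -1]
    - [0, 0, -60, 0, -1]
    - [0, 0, -110, 0, -1]
    - [0, 0, -150, 0, -1]
    - [0, 0, -150, 0, -1]

```text
clock: 5.75
position: [0.45, -0.2493, 0.1687]
ee_rot: [0.008, 0.705, 0.709, 0.003]
contact_force: [1.1, 0.2, -0.6]
width: 0.0608
```

drive_tool:
  steps:
    - [0, 0, 0, 0, -1]
    - [0, 0, 0, 0, -1]

```text
clock: 5.95
position: [0.4498, -0.2492, 0.1685]
ee_rot: [0.008, 0.705, 0.709, 0.003]
contact_force: [-0.4, 1.0, -0.9]
width: 0.0609
```

```bash
python3 - <<'E'
from tl import *
s,r=st(); print(s["position"],s["width"],s["contact_force"])
tarts("e",z0=s["position"][2]-.006,kinds=("round",))
E
```

```text
[ 0.44983257 -0.24921711  0.16846241] 0.060867174319435155 [-0.40892149  0.98487025 -0.92149444]
round 0.85 [277. 296.] [ 0.5515 -0.2525  0.      0.    ] rel TCP [102.1  -3.6]
```

View pics/e.png

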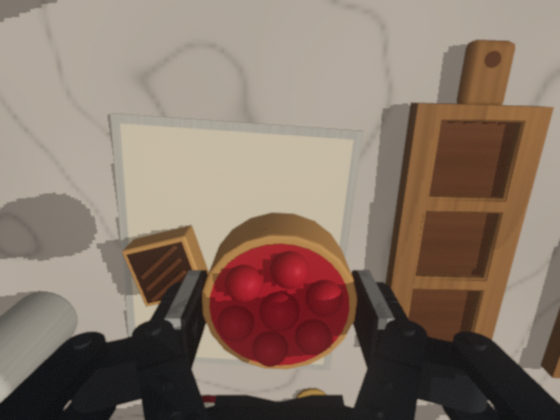

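```bash
cat >> tl.py <<'E'
def held(name,kind):
    im,c=grab(name); s,r=st(); p=s["position"]
    for m in manip.masks_of("wrist","tart_"+kind+"_1"):
        if abs(m["location"][0]-279)>60 or m["location"][1]<220: continue
        for dz in (-.008,-.006,-.004):
            f=fittart(kind,m["pixels"],c,p[2]+dz,p[:2]); print(dz,round(m["conf"],2),np.round(m["location"]),np.round(f,4),"tool rel mm",np.round(r.inv().apply(np.array([f[0],f[1],p[2]])-p)*1000,1))
E
python3 - <<'E'
from tl import *
held("e2","round"); print(delta([0,0,0]))
E
```

```text
-0.008 0.8 [280. 292.] [ 0.4488 -0.2493  0.184   0.9404] tool rel mm [-0.6 -0.4 -0. ]
-0.006 0.8 [280. 292.] [ 0.4484 -0.2494  0.2745  0.9146] tool rel mm [-0.6 -0.8 -0. ]
-0.004 0.8 [280. 292.] [ 0.4478 -0.2495  0.2133  0.8885] tool rel mm [-0.7 -1.4 -0. ]
[array([ 252. , -450.2,  160. ]), ('yaw', np.float64(1.576), 'pos', array([ 0.4493, -0.2488,  0.1673]), 'w', 0.0607, 'q6', np.float64(-2.221), 't', 6.15, 'F', array([ 0.2,  1. , -0.3]))]
```

drive_tool:
  steps:
    - [209, -50, -103, 0, -1]
    - [209, -50, -103, 0, -1]
    - [209, -50, -103, 0, -1]
    - [209, -50, -103, 0, -1]
    - [209, -50, -103, 0, -1]

```text
clock: 6.65
position: [0.3957, -0.0373, 0.2688]
ee_rot: [0.006, 0.705, 0.709, 0.003]
contact_force: [0.8, 0.2, -0.9]
width: 0.061
```

drive_tool:
  steps:
    - [0, 0, 0, 0, -1]
    - [0, 0, 0, 0, -1]
    - [0, 0, 0, 0, -1]

```text
clock: 6.95
position: [0.3956, -0.038, 0.2678]
ee_rot: [0.005, 0.705, 0.709, 0.002]
contact_force: [-0.7, 0.1, -0.8]
width: 0.0605
```

```bash
cat >> tl.py <<'E'
def ov(im,c,name,lst):
    im=cv2.resize(im,None,fx=2,fy=2)
    for p,k in lst:
        for o in [C]+[SH[k]+[q*.076,0] for q in(-1,0,1)]:
            cv2.polylines(im,[np.round((w2p(bpts(p,o),c)+.5)*2-.5).astype(int)],True,(0,255,0),1)
    cv2.imwrite(f"pics/{name}.png",im[60:660,320:1120])
E
python3 - <<'E'
from tl import *
im,c=grab("f"); print(st()[0]["position"])
pr,j=wellfit("round",im,c,[.525,.08,-.02],ks=(-1,0)); print(pr,j)
ps,j=wellfit("square",im,c,[.498,-.093,-.02],ks=(-1,)); print(ps,j)
ov(im,c,"f_ov",[(pr,"round"),([.4977,-.0929,-.021],"square")])
E
```

```text
[ 0.39561465 -0.03817974  0.2677263 ]
[ 0.52465198  0.08238427 -0.02751849] 0.829692542552948
[ 0.49877088 -0.0921988  -0.01786641] 0.9233372807502747
```

View pics/f_ov.png

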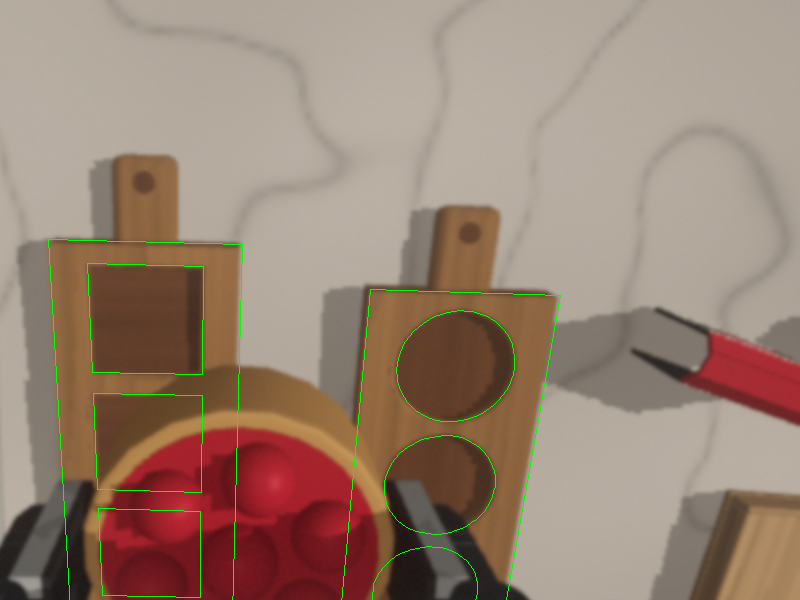

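```bash
python3 -c "
from h import *
print(delta([.449,.085,.06],np.pi/2-.02))"
```

```text
[array([123.9,  51.8, 207.7]), np.float64(0.024), ('yaw', np.float64(1.575), 'pos', array([ 0.3956, -0.0382,  0.2677]), 'w', 0.0612, 'q6', np.float64(-1.845), 't', 7.0, 'F', array([-0.7, -0.6, -0. ]))]
```

drive_tool:
  steps:
    - [50, 20, 20, 0.02, -1]
    - [90, 40, 40, 0.02, -1]
    - [124, 52, 80, 0.02, -1]
    - [124, 52, 130, 0.02, -1]
    - [124, 52, 170, 0.02, -1]

```text
clock: 7.5
position: [0.4497, 0.0855, 0.0953]
ee_rot: [0.005, 0.712, 0.702, 0.002]
contact_force: [-0.0, -0.5, -1.0]
width: 0.0608
```

drive_tool:
  steps:
    - [0, 0, 0, 0, -1]
    - [0, 0, 0, 0, -1]

```text
clock: 7.7
position: [0.4498, 0.0846, 0.0946]
ee_rot: [0.004, 0.713, 0.701, 0.001]
contact_force: [0.4, -0.1, 0.4]
width: 0.0605
```

```bash
python3 - <<'E'
from tl import *
print(delta([.449,.085,.03],np.pi/2-.02)); im,c=grab("g"); ov(im,c,"g_ov",[([.5245,.0827,-.02],"round")]); held("g2","round")
E
```

```text
[array([ 0.7, -1.2, 64.5]), np.float64(0.003), ('yaw', np.float64(1.554), 'pos', array([0.4498, 0.0846, 0.0946]), 'w', 0.0605, 'q6', np.float64(-1.513), 't', 7.7, 'F', array([ 0.4, -0.1,  0.4]))]
-0.008 0.78 [282. 295.] [0.4509 0.0838 0.0704 0.9157] tool rel mm [-1.  -1.1 -0. ]
-0.006 0.78 [282. 295.] [0.4503 0.0841 0.1804 0.8898] tool rel mm [-0.7 -1.6 -0. ]
-0.004 0.78 [282. 295.] [0.4496 0.0837 0.1207 0.8641] tool rel mm [-1.1 -2.3 -0. ]
```

View pics/g_ov.png

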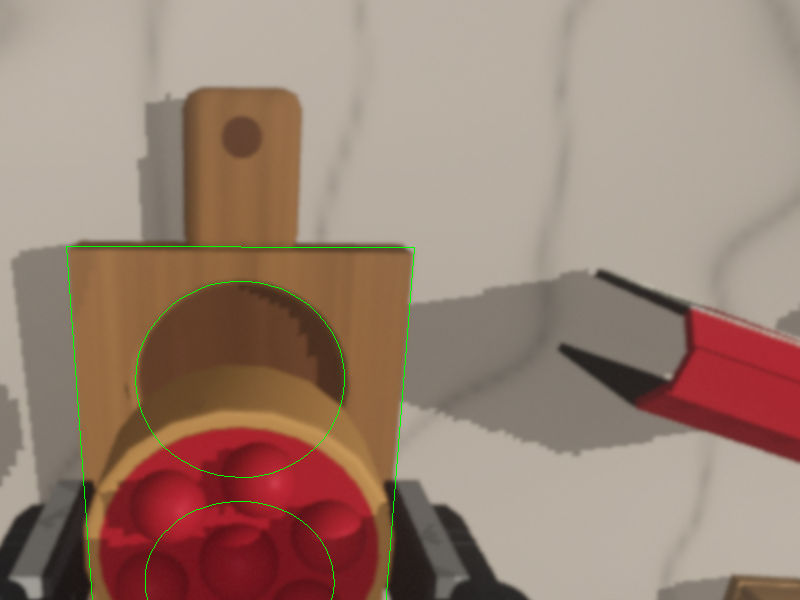

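drive_tool:
  steps:
    - [1, -0.5, 40, 0, -1]
    - [1, -0.5, 64, 0, -1]
    - [1, -0.5, 70, 0, -1]
    - [1, -0.5, 75, 0, -1]
    - [1, -0.5, 75, 0, -1]

```text
clock: 8.35
position: [0.4533, 0.0852, 0.024]
ee_rot: [0.007, 0.713, 0.701, 0.004]
contact_force: [-2.3, -1.4, 4.0]
width: 0.0608
```

```bash
python3 -c "
from h import *
print(delta([.449,.085,.018],np.pi/2-.02))"
```

```text
[array([-0.3, -4.4,  5.9]), np.float64(0.004), ('yaw', np.float64(1.554), 'pos', array([0.4533, 0.0852, 0.024 ]), 'w', 0.0608, 'q6', np.float64(-1.509), 't', 8.35, 'F', array([-2.3, -1.4,  4. ]))]
```

drive_tool:
  steps:
    - [0, -3, -2, 0, -1]
    - [0, -4, 0, 0, -1]
    - [0, -4, 4, 0, -1]
    - [0, -4, 7, 0, -1]
    - [0, -4, 7, 0, -1]

```text
clock: 8.85
position: [0.451, 0.0853, 0.0175]
ee_rot: [0.009, 0.713, 0.701, 0.005]
contact_force: [0.8, -0.2, 4.6]
width: 0.061
```

```bash
python3 -c "
from h import *
print(delta([.449,.085,.018],np.pi/2-.02)); cv2.imwrite('pics/h.png',manip.get_image('wrist'))"
```

```text
[array([-0.3, -2. , -0.5]), np.float64(0.004), ('yaw', np.float64(1.555), 'pos', array([0.451 , 0.0853, 0.0175]), 'w', 0.061, 'q6', np.float64(-1.509), 't', 8.85, 'F', array([ 0.8, -0.2,  4.6]))]
```

View pics/h.png

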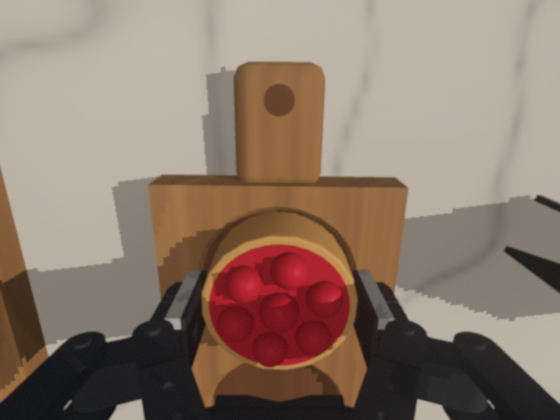

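drive_tool:
  steps:
    - [0, 0, 0, 0, 0.7]
    - [0, 0, 0, 0, 1]
    - [0, 0, 0, 0, 1]
    - [0, 0, -20, 0, 1]
    - [0, 0, -50, 0, 1]

```text
clock: 9.4
position: [0.4482, 0.0854, 0.0664]
ee_rot: [0.007, 0.713, 0.701, 0.003]
contact_force: [-0.3, -0.5, 0.3]
width: 0.0856
```

drive_tool:
  steps:
    - [0, 0, -50, 0, 1]
    - [0, 0, -90, 0, 1]
    - [0, 0, -120, 0, 1]
    - [0, 0, -120, 0, 1]
    - [0, 0, -120, 0, 1]

```text
clock: 9.9
position: [0.4463, 0.0861, 0.1865]
ee_rot: [0.007, 0.713, 0.701, 0.003]
contact_force: [-0.1, 0.1, 0.7]
width: 0.0853
```

```bash
python3 - <<'E'
from tl import *
tarts("i",z0=.01,kinds=("round",)); s,r=st(); print(s["ee_rot"],delta([.4455,-.2456,.009],np.pi/2))
im,c=grab("i1"); ov(im,c,"i_ov",[([.5245,.083,-.02],"round")])
E
```

```text
round 0.85 [280. 194.] [0.4492 0.0845 0.0986 0.9632] rel TCP [ 3.7 -1.5]
[0.00557183 0.71280606 0.70133623 0.00199298] [array([-330.7,    3.8,  177.6]), np.float64(-0.016), ('yaw', np.float64(1.555), 'pos', array([0.4452, 0.086 , 0.1849]), 'w', 0.0852, 'q6', np.float64(-1.511), 't', 10.0, 'F', array([-0.1,  0.6,  0.2]))]
```

View pics/i_ov.png

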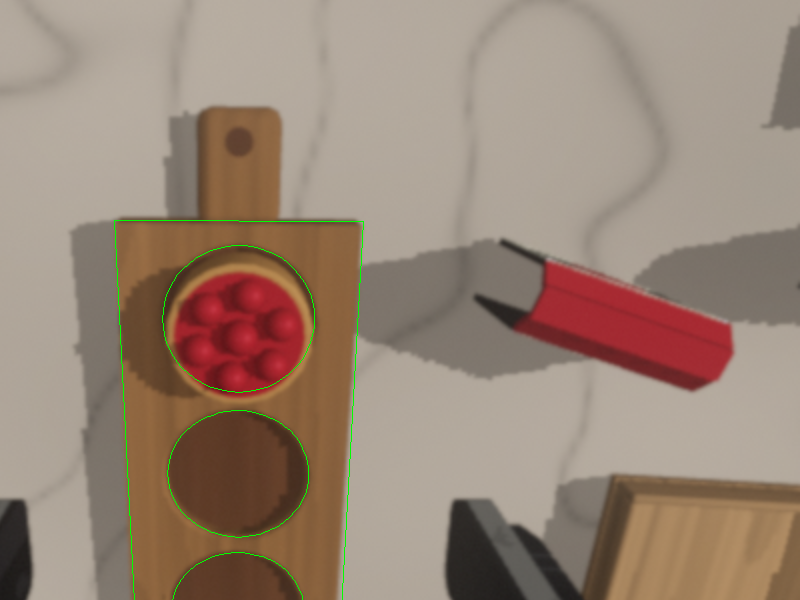

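drive_tool:
  steps:
    - [-333, 145, 5, -0.01, 1]
    - [-333, 145, 5, -0.01, 1]
    - [-333, 145, 5, -0.01, 1]
    - [-333, 145, 5, -0.01, 1]
    - [-333, 145, 5, -0.01, 1]

```text
clock: 10.55
position: [0.5415, -0.1467, 0.182]
ee_rot: [0.004, 0.709, 0.705, 0.001]
contact_force: [0.8, 0.2, 0.4]
width: 0.0853
```

```bash
python3 -c "
from h import *
print(delta([.594,-.2475,.18],np.pi/2))"
```

```text
[array([-100.5,   53.2,    2.8]), np.float64(-0.006), ('yaw', np.float64(1.564), 'pos', array([ 0.5415, -0.1467,  0.182 ]), 'w', 0.0853, 'q6', np.float64(-1.952), 't', 10.55, 'F', array([0.8, 0.2, 0.4]))]
```

drive_tool:
  steps:
    - [-100, 53, 3, 0, 1]
    - [-100, 53, 3, 0, 1]
    - [-100, 53, 3, 0, 1]
    - [-100, 53, 3, 0, 1]
    - [-100, 53, 3, 0, 1]

```text
clock: 11.05
position: [0.5926, -0.2457, 0.1781]
ee_rot: [0.002, 0.709, 0.705, 0.001]
contact_force: [0.9, -0.4, -0.4]
width: 0.085
```

```bash
python3 - <<'E'
from tl import *
tarts("j"); print(delta([.594,-.2475,.18],np.pi/2))
E
```

```text
round 0.61 [273. 193.] [ 0.594  -0.2479  0.0199  0.9526] rel TCP [ 1.4 -2.8]
square 0.84 [282. 104.] [ 0.5228 -0.2421 -0.4202  0.9777] rel TCP [-69.8   3.1]
square 0.64 [323. 350.] [ 0.7509 -0.1869 -1.495   0.3381] rel TCP [158.3  58.3]
square 0.63 [145. 103.] [ 0.5213 -0.3504  0.266   0.9522] rel TCP [ -71.3 -105.3]
[array([-2.4,  1. , -0.2]), np.float64(-0.005), ('yaw', np.float64(1.566), 'pos', array([ 0.593 , -0.2451,  0.1798]), 'w', 0.0854, 'q6', np.float64(-2.067), 't', 11.2, 'F', array([0.6, 0.3, 0.1]))]
```

View pics/j.png

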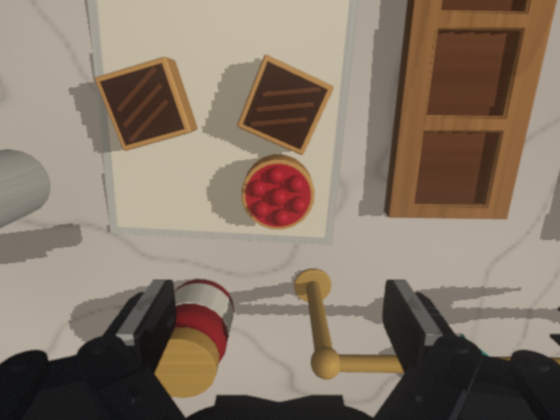

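drive_tool:
  steps:
    - [-2.5, 1, 50, 0, 1]
    - [-2.5, 1, 100, 0, 1]
    - [-2.5, 1, 140, 0, 1]
    - [-2.5, 1, 169, 0, 1]
    - [-2.5, 1, 169, 0, 1]

```text
clock: 11.7
position: [0.5915, -0.2447, 0.007]
ee_rot: [-0.002, 0.708, 0.706, -0.0]
contact_force: [-0.1, 0.2, -0.2]
width: 0.0854
```

```bash
python3 -c "
from h import *
print(delta([.594,-.2478,.01],np.pi/2))"
```

```text
[array([-3.1,  2.5, -3. ]), np.float64(-0.003), ('yaw', np.float64(1.567), 'pos', array([ 0.5915, -0.2447,  0.007 ]), 'w', 0.0854, 'q6', np.float64(-2.069), 't', 11.7, 'F', array([-0.1,  0.2, -0.2]))]
```

drive_tool:
  steps:
    - [-3, 2, -3, 0, 1]
    - [-3, 2, -3, 0, 1]
    - [-3, 2, -3, 0, -1]
    - [-3, 2, -3, 0, -1]
    - [-3, 2, -3, 0, -1]

```text
clock: 12.2
position: [0.5945, -0.2482, 0.0121]
ee_rot: [0.0, 0.708, 0.706, 0.001]
contact_force: [-0.1, 0.8, 7.4]
width: 0.0608
```

drive_tool:
  steps:
    - [0, 0, 0, 0, -1]
    - [0, 0, 0, 0, -1]
    - [0, 0, 0, 0, -1]
    - [0, 0, -20, 0, -1]
    - [0, 0, -60, 0, -1]

```text
clock: 12.7
position: [0.5917, -0.2468, 0.0689]
ee_rot: [-0.004, 0.708, 0.706, -0.001]
contact_force: [-0.4, -0.1, -0.7]
width: 0.0609
```

drive_tool:
  steps:
    - [0, 0, -50, 0, -1]
    - [0, 0, -90, 0, -1]
    - [0, 0, -110, 0, -1]
    - [0, 0, -110, 0, -1]
    - [0, 0, -110, 0, -1]

```text
clock: 13.2
position: [0.5919, -0.2471, 0.178]
ee_rot: [-0.005, 0.708, 0.706, -0.001]
contact_force: [-1.0, 0.7, -1.3]
width: 0.0608
```

```bash
python3 - <<'E'
from tl import *
held("k","round"); print(delta([.525,.082,.18],np.pi/2))
E
```

```text
-0.008 0.88 [278. 291.] [ 0.5918 -0.2477  0.0797  0.9456] tool rel mm [-0.9  0.4 -0. ]
-0.006 0.88 [278. 291.] [ 0.5913 -0.2477  0.1828  0.9202] tool rel mm [-0.9 -0.  -0. ]
-0.004 0.88 [278. 291.] [ 0.5907 -0.2477  0.1148  0.8941] tool rel mm [-0.9 -0.6  0. ]
[array([328.5, -67.4,  -0.5]), np.float64(-0.004), ('yaw', np.float64(1.567), 'pos', array([ 0.5912, -0.2467,  0.1765]), 'w', 0.061, 'q6', np.float64(-2.072), 't', 13.3, 'F', array([-0.1, -0.5, -1. ]))]
```

drive_tool:
  steps:
    - [330, -67, 0, 0, -1]
    - [330, -67, 0, 0, -1]
    - [330, -67, 0, 0, -1]
    - [330, -67, 0, 0, -1]
    - [330, -67, 0, 0, -1]

```text
clock: 13.8
position: [0.541, -0.0005, 0.1772]
ee_rot: [-0.008, 0.709, 0.706, -0.003]
contact_force: [1.1, 0.1, -1.5]
width: 0.0608
```

```bash
python3 - <<'E'
from tl import *
print(delta([.5247,.0835,.095],np.pi/2-.02))
E
```

```text
[array([ 83.3, -15.4,  83.1]), np.float64(0.016), ('yaw', np.float64(1.566), 'pos', array([ 5.410e-01, -5.000e-04,  1.772e-01]), 'w', 0.0608, 'q6', np.float64(-1.702), 't', 13.8, 'F', array([ 1.1,  0.1, -1.5]))]
```

drive_tool:
  steps:
    - [50, -9, 0, 0.016, -1]
    - [83, -15, 20, 0.016, -1]
    - [83, -15, 60, 0.016, -1]
    - [83, -15, 83, 0.016, -1]
    - [83, -15, 83, 0.016, -1]

```text
clock: 14.3
position: [0.5206, 0.0836, 0.0903]
ee_rot: [-0.012, 0.714, 0.7, -0.007]
contact_force: [-0.8, 0.4, -0.2]
width: 0.0607
```

drive_tool:
  steps:
    - [0, 0, 0, 0, -1]
    - [0, 0, 0, 0, -1]

```text
clock: 14.5
position: [0.5206, 0.0834, 0.0903]
ee_rot: [-0.012, 0.714, 0.7, -0.007]
contact_force: [-0.4, 0.9, -0.5]
width: 0.061
```

```bash
python3 - <<'E'
from tl import *
print(delta([.5247,.0835,.03],np.pi/2-.02)); im,c=grab("l"); ov(im,c,"l_ov",[([.5245,.083,-.02],"round")]); held("l2","round")
E
```

```text
[array([-0.2,  5.8, 60.1]), np.float64(0.0), ('yaw', np.float64(1.551), 'pos', array([0.5206, 0.0834, 0.0903]), 'w', 0.061, 'q6', np.float64(-1.535), 't', 14.5, 'F', array([-0.4,  0.9, -0.5]))]
-0.008 0.71 [278. 292.] [0.5209 0.0827 0.1442 0.9233] tool rel mm [-0.7 -0.6  0. ]
-0.006 0.71 [278. 292.] [0.5204 0.0827 0.176  0.8976] tool rel mm [-0.6 -1.   0. ]
-0.004 0.71 [278. 292.] [0.5198 0.0828 0.129  0.872 ] tool rel mm [-0.6 -1.7  0. ]
```

View pics/l_ov.png

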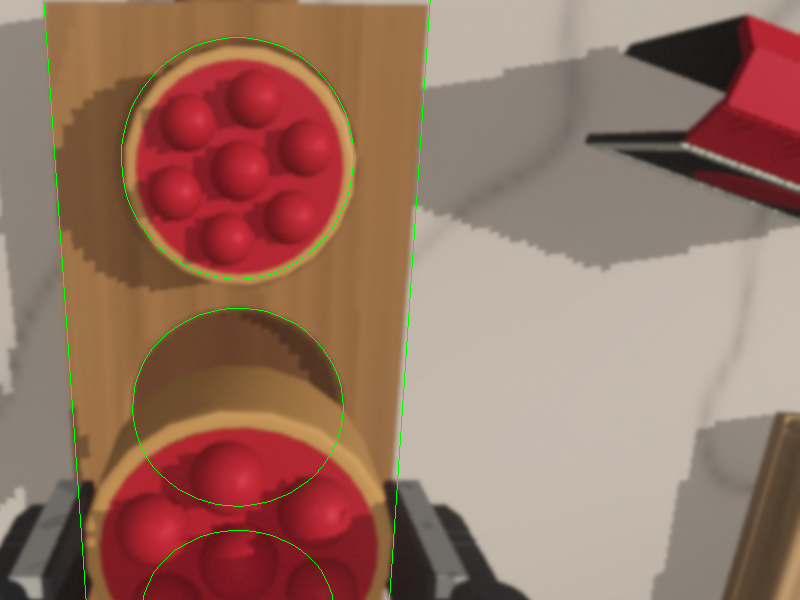

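drive_tool:
  steps:
    - [0, 5.5, 30, 0, -1]
    - [0, 5.5, 55, 0, -1]
    - [0, 5.5, 58, 0, -1]
    - [0, 5.5, 58, 0, -1]

```text
clock: 15.05
position: [0.5257, 0.0835, 0.0334]
ee_rot: [-0.011, 0.714, 0.7, -0.006]
contact_force: [0.3, -0.5, -1.3]
width: 0.0611
```

```bash
python3 - <<'E'
from tl import *
print(delta([.5247,.0835,.018],np.pi/2-.02))
E
```

```text
[array([-0.1, -0.6, 15.4]), np.float64(-0.0), ('yaw', np.float64(1.55), 'pos', array([0.5257, 0.0835, 0.0334]), 'w', 0.0611, 'q6', np.float64(-1.536), 't', 15.05, 'F', array([ 0.3, -0.5, -1.3]))]
```

drive_tool:
  steps:
    - [0, -0.5, 7, 0, -1]
    - [0, -0.5, 12, 0, -1]
    - [0, -0.5, 15, 0, -1]
    - [0, -0.5, 16, 0, -1]

```text
clock: 15.45
position: [0.5248, 0.0837, 0.0189]
ee_rot: [-0.011, 0.714, 0.7, -0.006]
contact_force: [-3.7, 0.0, 16.9]
width: 0.061
```

```bash
python3 - <<'E'
from tl import *
print(delta([.5247,.0835,.018],np.pi/2-.02))
E
```

```text
[array([-0.3, -0.1,  0.9]), np.float64(-0.0), ('yaw', np.float64(1.551), 'pos', array([0.5248, 0.0837, 0.0189]), 'w', 0.061, 'q6', np.float64(-1.536), 't', 15.45, 'F', array([-3.7,  0. , 16.9]))]
```

drive_tool:
  steps:
    - [0, 0, 0, 0, 0.7]
    - [0, 0, 0, 0, 1]
    - [0, 0, 0, 0, 1]
    - [0, 0, 0, 0, 1]

```text
clock: 15.85
position: [0.5248, 0.0837, 0.0188]
ee_rot: [-0.011, 0.714, 0.7, -0.006]
contact_force: [0.8, -0.5, -0.3]
width: 0.0855
```

drive_tool:
  steps:
    - [0, 0, -30, 0, 1]
    - [0, 0, -80, 0, 1]
    - [0, 0, -130, 0, 1]
    - [0, 0, -160, 0, 1]
    - [0, 0, -160, 0, 1]

```text
clock: 16.35
position: [0.5321, 0.0826, 0.1838]
ee_rot: [-0.008, 0.714, 0.7, -0.002]
contact_force: [2.1, -0.3, -0.1]
width: 0.0854
```

```bash
python3 - <<'E'
from tl import *
s,r=st();print(s["ee_rot"]);tarts("m",z0=.01,kinds=("round",)); print(delta([.5228,-.2421,.18],-.42))
im,c=grab("m1"); ov(im,c,"m_ov",[([.5245,.083,-.02],"round")])
E
```

```text
[-0.00758019  0.71413153  0.69996736 -0.00209593]
round 0.9 [283.  92.] [0.45   0.0847 0.0362 0.9693] rel TCP [-80.2   2.2]
round 0.86 [275. 184.] [0.5243 0.0827 0.0931 0.9402] rel TCP [-5.9  0.1]
[array([-324.6,    0.6,   -3.3]), np.float64(-1.171), ('yaw', np.float64(1.551), 'pos', array([0.5287, 0.0825, 0.1791]), 'w', 0.0854, 'q6', np.float64(-1.534), 't', 16.45, 'F', array([ 0.5,  0. , -0.3]))]
```

View pics/m_ov.png

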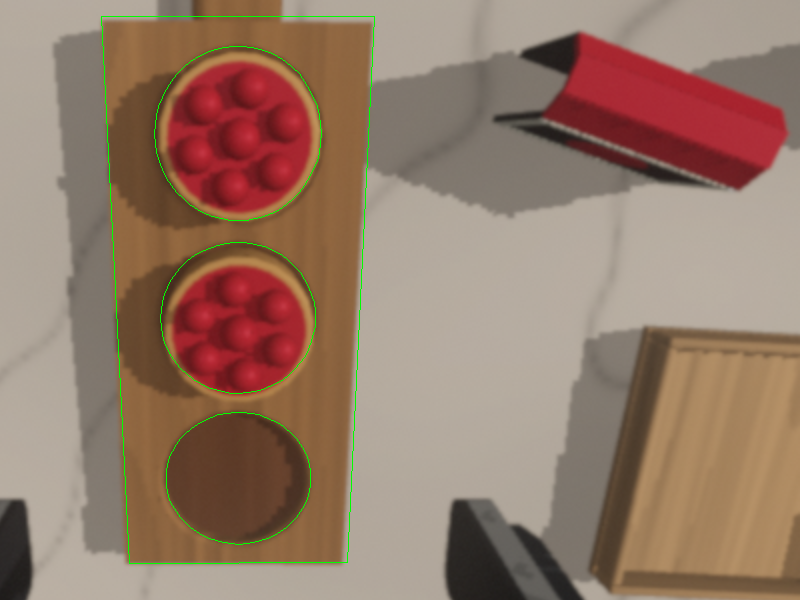

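drive_tool:
  steps:
    - [-325, 1, -3, 0.4, 1]
    - [-325, 1, -3, 0.4, 1]
    - [-325, 1, -3, 0.4, 1]
    - [-325, 1, -3, 0.4, 1]
    - [-325, 1, -3, 0.4, 1]

```text
clock: 17.0
position: [0.5223, -0.1687, 0.1763]
ee_rot: [-0.012, 0.839, 0.544, -0.01]
contact_force: [0.1, 0.1, -0.4]
width: 0.0854
```

```bash
python3 - <<'E'
from tl import *
print(st()[0]["ee_rot"],delta([.5228,-.2421,.18],1.151))
E
```

```text
[-0.01218623  0.83887814  0.54409226 -0.00992849] [array([-66.8,  30.2,  -4.4]), np.float64(-0.0), ('yaw', np.float64(1.151), 'pos', array([ 0.5223, -0.1687,  0.1763]), 'w', 0.0854, 'q6', np.float64(-1.586), 't', 17.0, 'F', array([ 0.1,  0.1, -0.4]))]
```

drive_tool:
  steps:
    - [-67, 30, -4, 0, 1]
    - [-67, 30, -4, 0, 1]
    - [-67, 30, -4, 0, 1]
    - [-67, 30, -4, 0, 1]
    - [-67, 30, -4, 0, 1]

```text
clock: 17.5
position: [0.5218, -0.2405, 0.1784]
ee_rot: [-0.014, 0.839, 0.544, -0.01]
contact_force: [0.4, 0.7, 0.3]
width: 0.0854
```

```bash
python3 - <<'E'
from tl import *
tarts("n",kinds=("square",)); print(st()[0]["ee_rot"],delta([.5228,-.2421,.01],1.151))
E
```

```text
square 0.66 [169. 243.] [ 0.5203 -0.3502  0.2588  0.9357] rel TCP [  -1.8 -109.7]
square 0.62 [279. 196.] [ 0.5224 -0.2417 -0.4118  0.9705] rel TCP [ 0.3 -1.3]
[-0.0129254   0.83841253  0.54478968 -0.01007816] [array([ -0.8,   6.6, 169. ]), np.float64(0.001), ('yaw', np.float64(1.152), 'pos', array([ 0.5223, -0.2405,  0.1791]), 'w', 0.0852, 'q6', np.float64(-1.698), 't', 17.6, 'F', array([-0.1,  0.1,  0.9]))]
```

View pics/n.png

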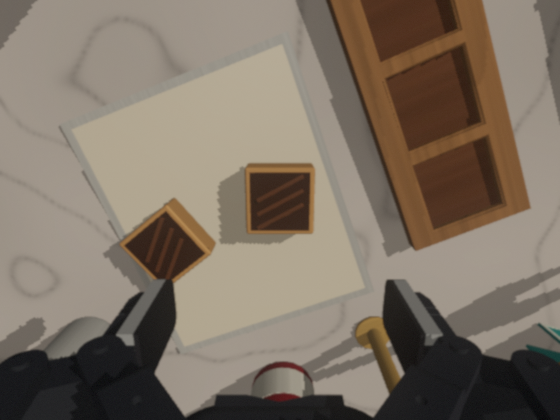

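drive_tool:
  steps:
    - [-1, 2, 50, -0.007, 1]
    - [-1, 4, 100, -0.007, 1]
    - [-1, 5, 140, -0.007, 1]
    - [-1, 6, 167, -0.007, 1]
    - [-1, 6, 167, -0.007, 1]

```text
clock: 18.1
position: [0.5194, -0.2391, 0.0085]
ee_rot: [-0.017, 0.836, 0.548, -0.012]
contact_force: [-0.3, 0.5, 0.9]
width: 0.0853
```

```bash
python3 -c "
from h import *
print(delta([.5226,-.2420,.01],1.159))"
```

```text
[array([-1.4,  4. , -1.7]), np.float64(0.002), ('yaw', np.float64(1.161), 'pos', array([ 0.5194, -0.2391,  0.0085]), 'w', 0.0853, 'q6', np.float64(-1.704), 't', 18.1, 'F', array([-0.3,  0.5,  0.9]))]
```

drive_tool:
  steps:
    - [-1, 4, -50, 0, 1]
    - [-1, 4, -100, 0, 1]
    - [-1, 4, -150, 0, 1]

```text
clock: 18.4
position: [0.529, -0.2432, 0.1617]
ee_rot: [-0.016, 0.836, 0.549, -0.011]
contact_force: [0.6, 0.4, -0.1]
width: 0.0851
```

```bash
cat >> h.py <<'E'
def tilt():
    s,r=st(); return "tilt tool", r.inv().apply([0,0,-1])[:2].round(4)
E
python3 -c "
from h import *
print(tilt(),delta([.5226,-.2420,.10],1.159))"
```

```text
('tilt tool', array([0.0014, 0.0395])) [array([-1.4, -3.9, 61.9]), np.float64(0.004), ('yaw', np.float64(1.163), 'pos', array([ 0.529 , -0.2432,  0.1617]), 'w', 0.0851, 'q6', np.float64(-1.706), 't', 18.4, 'F', array([ 0.6,  0.4, -0.1]))]
```

drive_tool:
  steps:
    - [0, -100, -40, 0, 1]

```text
clock: 18.5
position: [0.4952, -0.2295, 0.1876]
ee_rot: [-0.007, 0.835, 0.55, -0.007]
contact_force: [-1.7, 0.2, 0.6]
width: 0.0854
```

```bash
python3 -c "
from h import *
print(tilt(),delta([.5226,-.2420,.10],1.159))"
```

```text
('tilt tool', array([0.004 , 0.0201])) [array([-0.2, 31.8, 87. ]), np.float64(0.005), ('yaw', np.float64(1.164), 'pos', array([ 0.4952, -0.2295,  0.1876]), 'w', 0.0854, 'q6', np.float64(-1.719), 't', 18.5, 'F', array([-1.7,  0.2,  0.6]))]
```

drive_tool:
  steps:
    - [0, 0, -50, 0, 1]

```text
clock: 18.6
position: [0.4801, -0.2193, 0.2232]
ee_rot: [-0.021, 0.835, 0.55, -0.014]
contact_force: [-0.5, 0.9, -2.2]
width: 0.0853
```

```bash
python3 -c "
from h import *
print(tilt(),delta([.5226,-.2420,.10],1.159))"
```

```text
('tilt tool', array([-0.0002,  0.0495])) [array([ -4.1,  54. , 120.6]), np.float64(0.006), ('yaw', np.float64(1.165), 'pos', array([ 0.4801, -0.2193,  0.2232]), 'w', 0.0853, 'q6', np.float64(-1.719), 't', 18.6, 'F', array([-0.5,  0.9, -2.2]))]
```

drive_tool:
  steps:
    - [0, 0, 80, 0, 1]

```text
clock: 18.7
position: [0.4924, -0.2266, 0.1946]
ee_rot: [-0.006, 0.835, 0.551, -0.007]
contact_force: [3.6, -1.8, -0.2]
width: 0.0852
```

```bash
python3 -c "
from h import *
print(tilt(),delta([.5226,-.2420,.10],1.159))"
```

```text
('tilt tool', array([0.0044, 0.0181])) [array([-1.9, 35.5, 94. ]), np.float64(0.008), ('yaw', np.float64(1.167), 'pos', array([ 0.4924, -0.2266,  0.1946]), 'w', 0.0852, 'q6', np.float64(-1.719), 't', 18.7, 'F', array([ 3.6, -1.8, -0.2]))]
```

drive_tool:
  steps:
    - [0, 0, 60, 0, 1]

```text
clock: 18.8
position: [0.4938, -0.2271, 0.1393]
ee_rot: [-0.001, 0.834, 0.551, -0.004]
contact_force: [0.2, -0.6, -1.9]
width: 0.0855
```

```bash
python3 -c "
from h import *
print(tilt(),delta([.5226,-.2420,.10],1.159))"
```

```text
('tilt tool', array([0.0062, 0.0063])) [array([-2.2, 32.6, 39.1]), np.float64(0.009), ('yaw', np.float64(1.168), 'pos', array([ 0.4938, -0.2271,  0.1393]), 'w', 0.0855, 'q6', np.float64(-1.719), 't', 18.8, 'F', array([ 0.2, -0.6, -1.9]))]
```

Tilt is nearly gone; I'll settle now and line up above the tartlet.

drive_tool:
  steps:
    - [-2, 32, 20, 0.009, 1]
    - [-2, 32, 39, 0.009, 1]
    - [-2, 32, 39, 0.009, 1]
    - [-2, 32, 39, 0.009, 1]
    - [-2, 32, 39, 0.009, 1]

```text
clock: 19.3
position: [0.523, -0.2417, 0.1023]
ee_rot: [0.001, 0.837, 0.548, -0.004]
contact_force: [-0.3, -0.4, 0.4]
width: 0.0853
```

```bash
python3 -c "
from h import *
print(tilt(),delta([.5226,-.2420,.010],1.159))"
```

```text
('tilt tool', array([0.0067, 0.003 ])) [array([ 0.2,  0. , 92.3]), np.float64(0.0), ('yaw', np.float64(1.159), 'pos', array([ 0.523 , -0.2417,  0.1023]), 'w', 0.0853, 'q6', np.float64(-1.705), 't', 19.3, 'F', array([-0.3, -0.4,  0.4]))]
```

Tilt is now under 0.5°. Next I descend and grip.

drive_tool:
  steps:
    - [0, 0, 45, 0, 1]
    - [0, 0, 80, 0, 1]
    - [0, 0, 92, 0, 1]
    - [0, 0, 92, 0, 1]
    - [0, 0, 92, 0, 1]

```text
clock: 19.8
position: [0.5237, -0.2429, 0.0119]
ee_rot: [0.002, 0.837, 0.548, -0.003]
contact_force: [1.0, 0.2, -0.0]
width: 0.0854
```

drive_tool:
  steps:
    - [0, 0, 0, 0, -1]
    - [0, 0, 0, 0, -1]
    - [0, 0, 0, 0, -1]
    - [0, 0, 0, 0, -1]
    - [0, 0, 0, 0, -1]

```text
clock: 20.3
position: [0.5251, -0.2436, 0.0139]
ee_rot: [0.004, 0.837, 0.548, -0.002]
contact_force: [-0.2, -0.2, 6.7]
width: 0.0574
```

drive_tool:
  steps:
    - [0, 0, -30, 0, -1]
    - [0, 0, -80, 0, -1]
    - [0, 0, -130, 0, -1]
    - [0, 0, -130, 0, -1]
    - [0, 0, -130, 0, -1]

```text
clock: 20.8
position: [0.5257, -0.2429, 0.1458]
ee_rot: [0.005, 0.837, 0.548, -0.001]
contact_force: [0.3, 0.2, -1.7]
width: 0.0578
```

```bash
python3 - <<'E'
from tl import *
print(tilt(),delta([.422,-.091,.18],np.pi/2-.02)); held("o","square")
E
```

```text
('tilt tool', array([ 0.0081, -0.0076])) [array([  97.5, -155.5,  -36.2]), np.float64(-0.391), ('yaw', np.float64(1.159), 'pos', array([ 0.5257, -0.2429,  0.1458]), 'w', 0.0578, 'q6', np.float64(-1.705), 't', 20.8, 'F', array([ 0.3,  0.2, -1.7]))]
-0.008 0.74 [279. 281.] [ 0.5227 -0.2427 -0.4087  0.9202] tool rel mm [-1.2 -1.4  0. ]
-0.006 0.74 [279. 281.] [ 0.5221 -0.2426  1.1511  0.8933] tool rel mm [-1.3 -2.1  0. ]
-0.004 0.74 [279. 281.] [ 0.5214 -0.2421 -0.4064  0.8676] tool rel mm [-1.1 -2.9 -0. ]
```

View pics/o.png

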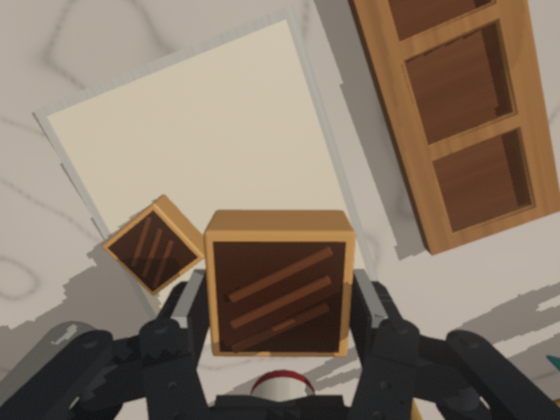

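drive_tool:
  steps:
    - [98, -155, -36, -0.391, -1]
    - [98, -155, -36, -0.391, -1]
    - [98, -155, -36, -0.391, -1]
    - [98, -155, -36, -0.391, -1]
    - [98, -155, -36, -0.391, -1]

```text
clock: 21.4
position: [0.4163, -0.0858, 0.1765]
ee_rot: [-0.001, 0.713, 0.701, -0.004]
contact_force: [0.2, -0.5, -0.4]
width: 0.0576
```

drive_tool:
  steps:
    - [0, 0, 0, 0, -1]
    - [0, 0, 0, 0, -1]

```text
clock: 21.6
position: [0.4157, -0.0857, 0.1754]
ee_rot: [-0.003, 0.713, 0.701, -0.005]
contact_force: [-1.0, -0.2, -0.8]
width: 0.0576
```

```bash
python3 - <<'E'
from tl import *
print(tilt(),delta([.422,-.091,.10],np.pi/2-.02)); im,c=grab("p"); ov(im,c,"p_ov",[([.498,-.0925,-.02],"square")]); held("p2","square")
E
```

```text
('tilt tool', array([0.0028, 0.0103])) [array([-5. ,  7.2, 75.3]), np.float64(0.002), ('yaw', np.float64(1.553), 'pos', array([ 0.4157, -0.0857,  0.1754]), 'w', 0.0576, 'q6', np.float64(-1.913), 't', 21.6, 'F', array([-1. , -0.2, -0.8]))]
-0.008 0.75 [276. 280.] [ 0.4127 -0.0875 -0.0372  0.8969] tool rel mm [-1.2 -3.9  0. ]
-0.006 0.75 [276. 280.] [ 0.4122 -0.0853 -0.0334  0.8712] tool rel mm [ 1.  -4.4  0. ]
-0.004 0.75 [276. 280.] [ 0.4115 -0.0877  1.5377  0.8458] tool rel mm [-1.4 -5.1  0.1]
```

View pics/p_ov.png

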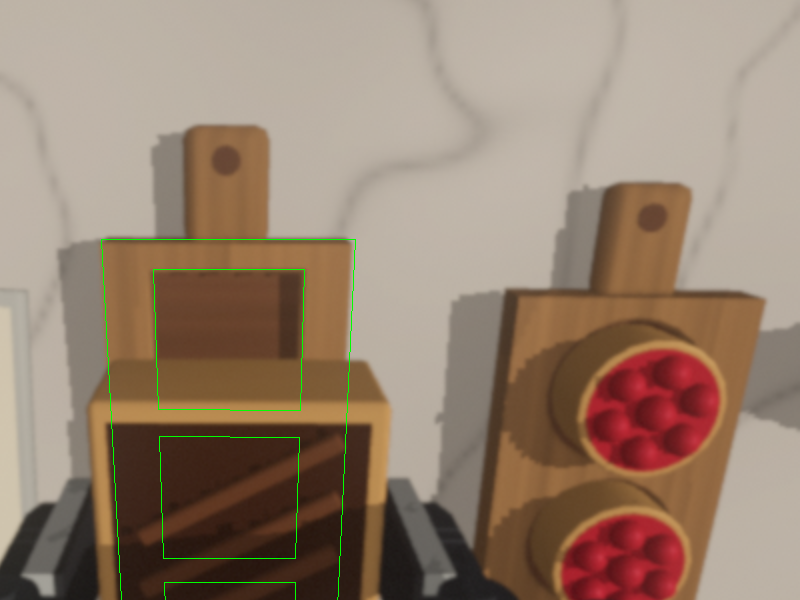

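drive_tool:
  steps:
    - [-4.5, 7, 40, 0.002, -1]
    - [-4.5, 7, 75, 0.002, -1]
    - [-4.5, 7, 100, 0.002, -1]
    - [-4.5, 7, 115, 0.002, -1]
    - [-4.5, 7, 115, 0.002, -1]

```text
clock: 22.25
position: [0.4213, -0.0915, 0.0586]
ee_rot: [-0.004, 0.715, 0.699, -0.005]
contact_force: [-0.2, -0.8, -1.2]
width: 0.0572
```

drive_tool:
  steps:
    - [0, 0, 15, 0, -1]
    - [0, 0, 15, 0, -1]

```text
clock: 22.45
position: [0.4207, -0.0918, 0.0429]
ee_rot: [-0.006, 0.715, 0.699, -0.006]
contact_force: [0.5, 0.5, -0.7]
width: 0.0575
```

```bash
python3 - <<'E'
from tl import *
print(tilt(),delta([.4223,-.0903,.021],np.pi/2-.02)); im,c=grab("q"); ov(im,c,"q_ov",[([.498,-.0925,-.02],"square")])
E
```

```text
('tilt tool', array([0.0008, 0.0164])) [array([ 1.5,  1.9, 21.8]), np.float64(-0.002), ('yaw', np.float64(1.548), 'pos', array([ 0.4207, -0.0918,  0.0429]), 'w', 0.0575, 'q6', np.float64(-1.914), 't', 22.45, 'F', array([ 0.5,  0.5, -0.7]))]
```

View pics/q_ov.png

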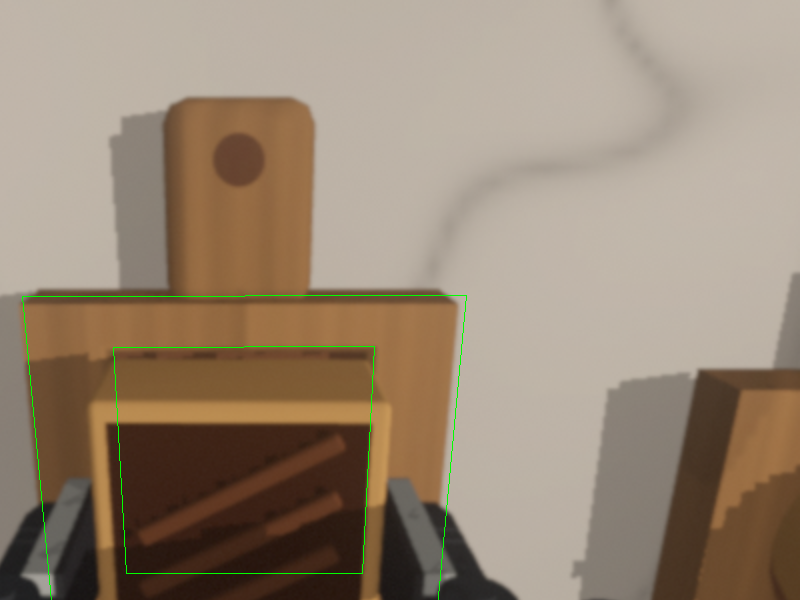

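drive_tool:
  steps:
    - [0.5, 3.2, 10, 0, -1]
    - [0.5, 3.2, 16, 0, -1]
    - [0.5, 3.2, 20, 0, -1]
    - [0.5, 3.2, 21, 0, -1]

```text
clock: 22.9
position: [0.4245, -0.0915, 0.0224]
ee_rot: [-0.005, 0.715, 0.699, -0.005]
contact_force: [0.1, 0.4, -0.4]
width: 0.0576
```

```bash
python3 - <<'E'
from tl import *
print(tilt(),delta([.4223,-.0903,.021],np.pi/2-.02)); im,c=grab("r"); ov(im,c,"r_ov",[])
E
```

```text
('tilt tool', array([0.0014, 0.0143])) [array([ 1.2, -2.2,  1.4]), np.float64(-0.002), ('yaw', np.float64(1.549), 'pos', array([ 0.4245, -0.0915,  0.0224]), 'w', 0.0576, 'q6', np.float64(-1.91), 't', 22.9, 'F', array([ 0.1,  0.4, -0.4]))]
```

View pics/r_ov.png

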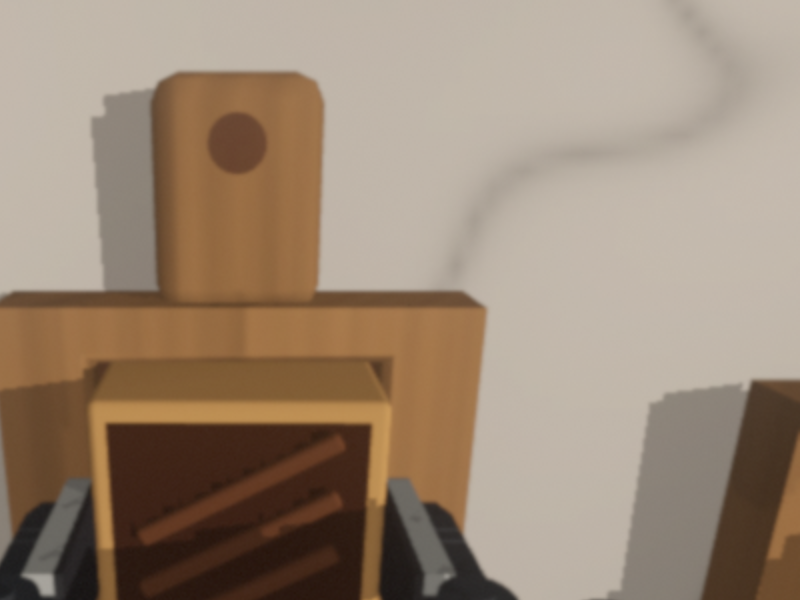

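drive_tool:
  steps:
    - [0, 1, 2, 0, -1]
    - [0, 1, 3, 0, -1]
    - [0, 1, 4, 0, -1]
    - [0, 1, 4, 0, -1]

```text
clock: 23.35
position: [0.4247, -0.0914, 0.0206]
ee_rot: [-0.005, 0.715, 0.699, -0.006]
contact_force: [-6.3, 1.8, 24.5]
width: 0.0572
```

drive_tool:
  steps:
    - [0, 0, -1, 0, 0.7]
    - [0, 0, -1, 0, 1]
    - [0, 0, -1, 0, 1]
    - [0, 0, -1, 0, 1]

```text
clock: 23.75
position: [0.4246, -0.0913, 0.0213]
ee_rot: [-0.005, 0.715, 0.699, -0.006]
contact_force: [-0.1, 0.2, 0.6]
width: 0.0854
```

drive_tool:
  steps:
    - [0, 0, -40, 0, 1]
    - [0, 0, -90, 0, 1]
    - [0, 0, -140, 0, 1]
    - [0, 0, -140, 0, 1]
    - [0, 0, -140, 0, 1]

```text
clock: 24.25
position: [0.4273, -0.0914, 0.1622]
ee_rot: [-0.004, 0.715, 0.699, -0.005]
contact_force: [-0.1, 1.2, -0.8]
width: 0.0856
```

```bash
python3 - <<'E'
from tl import *
tarts("s",z0=.01,kinds=("square",)); print(tilt(),delta([.5205,-.3503,.18],1.833))
E
```

```text
square 0.74 [ 16. 303.] [ 0.5152 -0.3461  0.2572  0.9626] rel TCP [  89.1 -255.1]
square 0.6 [279. 195.] [ 0.4212 -0.0924 -0.0207  0.9718] rel TCP [-5.  -1.4]
('tilt tool', array([0.0004, 0.0184])) [array([-257.4,  100.2,  -21.7]), np.float64(-0.284), ('yaw', np.float64(1.549), 'pos', array([ 0.4256, -0.0908,  0.1601]), 'w', 0.0853, 'q6', np.float64(-1.911), 't', 24.35, 'F', array([-0.2, -0.6, -1. ]))]
```

View pics/s.png

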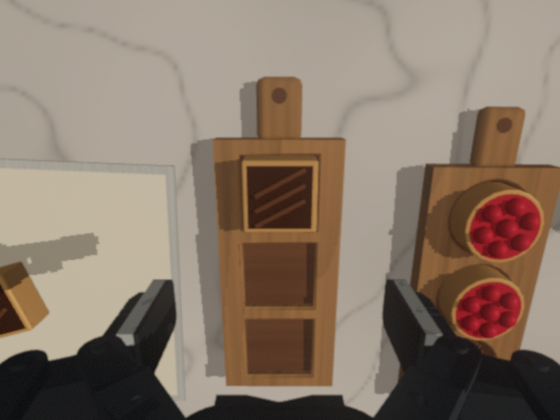

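drive_tool:
  steps:
    - [-49, 15, -5, -0.1, 1]
    - [-98, 35, -15, -0.2, 1]
    - [-145, 50, -21, -0.284, 1]
    - [-145, 50, -21, -0.284, 1]
    - [-145, 50, -21, -0.284, 1]

```text
clock: 24.85
position: [0.472, -0.2374, 0.1778]
ee_rot: [-0.01, 0.61, 0.793, -0.006]
contact_force: [-0.2, 0.6, -0.9]
width: 0.0855
```

```bash
python3 - <<'E'
from tl import *
print(tilt(),delta([.5205,-.3503,.18],1.833))
E
```

```text
('tilt tool', array([-0.0085,  0.0208])) [array([-121.6,   17.9,   -3.6]), np.float64(-0.003), ('yaw', np.float64(1.83), 'pos', array([ 0.472 , -0.2374,  0.1778]), 'w', 0.0855, 'q6', np.float64(-2.417), 't', 24.85, 'F', array([-0.2,  0.6, -0.9]))]
```

drive_tool:
  steps:
    - [-45, 7, -1, 0, 1]
    - [-90, 13, -2, 0, 1]
    - [-121, 18, -3, 0, 1]
    - [-121, 18, -3, 0, 1]
    - [-121, 18, -3, 0, 1]

```text
clock: 25.35
position: [0.5194, -0.3477, 0.1775]
ee_rot: [-0.012, 0.61, 0.793, -0.005]
contact_force: [-0.2, 0.8, -0.4]
width: 0.0858
```

```bash
python3 - <<'E'
from tl import *
tarts("t",kinds=("square",)); print(tilt(),delta([.5205,-.3503,.10],1.833))
E
```

```text
square 0.93 [274. 198.] [ 0.5202 -0.3512  0.254   0.9814] rel TCP [ 0.8 -3.9]
square 0.64 [555. 176.] [ 0.4208 -0.0855  0.0037  0.9471] rel TCP [-98.5 261.8]
('tilt tool', array([-0.0118,  0.0225])) [array([-4.2,  2. , 78.4]), np.float64(-0.002), ('yaw', np.float64(1.831), 'pos', array([ 0.5194, -0.3472,  0.1785]), 'w', 0.0851, 'q6', np.float64(-2.522), 't', 25.45, 'F', array([ 0.8, -0.4,  0. ]))]
```

View pics/t.png

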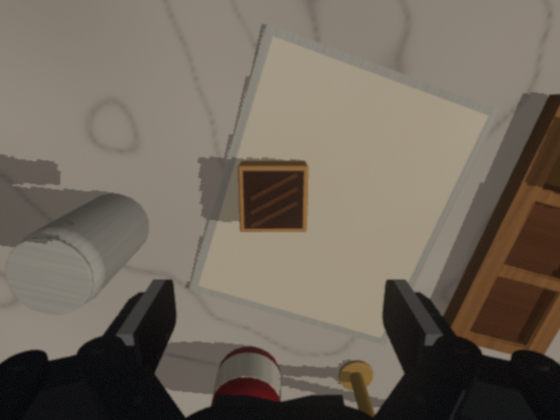

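drive_tool:
  steps:
    - [-4.5, 2, 40, 0.01, 1]
    - [-4.5, 2, 78, 0.01, 1]
    - [-4.5, 2, 78, 0.01, 1]
    - [-4.5, 2, 78, 0.01, 1]

```text
clock: 25.85
position: [0.5202, -0.3492, 0.1007]
ee_rot: [-0.012, 0.613, 0.79, -0.005]
contact_force: [0.2, 0.9, 0.8]
width: 0.0855
```

```bash
python3 - <<'E'
from tl import *
print(tilt(),delta([.5203,-.3508,.012],1.828))
E
```

```text
('tilt tool', array([-0.013 ,  0.0234])) [array([-2.7,  1.8, 88.6]), np.float64(-0.006), ('yaw', np.float64(1.822), 'pos', array([ 0.5202, -0.3492,  0.1007]), 'w', 0.0855, 'q6', np.float64(-2.513), 't', 25.85, 'F', array([0.2, 0.9, 0.8]))]
```

drive_tool:
  steps:
    - [-2.5, 1.5, 40, -0.005, 1]
    - [-2.5, 1.5, 75, -0.005, 1]
    - [-2.5, 1.5, 89, -0.005, 1]
    - [-2.5, 1.5, 89, -0.005, 1]
    - [-2.5, 1.5, 89, -0.005, 1]

```text
clock: 26.35
position: [0.5213, -0.3516, 0.0137]
ee_rot: [-0.011, 0.611, 0.792, -0.005]
contact_force: [0.2, 0.2, 0.5]
width: 0.0856
```

drive_tool:
  steps:
    - [0, 0, 0, 0, -1]
    - [0, 0, 0, 0, -1]
    - [0, 0, 0, 0, -1]
    - [0, 0, 0, 0, -1]
    - [0, 0, 0, 0, -1]

```text
clock: 26.85
position: [0.5226, -0.3526, 0.016]
ee_rot: [-0.008, 0.611, 0.792, -0.005]
contact_force: [-0.4, -0.1, 6.1]
width: 0.0575
```

drive_tool:
  steps:
    - [0, 0, -30, 0, -1]
    - [0, 0, -80, 0, -1]
    - [0, 0, -120, 0, -1]
    - [0, 0, -120, 0, -1]
    - [0, 0, -120, 0, -1]

```text
clock: 27.35
position: [0.5254, -0.3531, 0.1375]
ee_rot: [-0.007, 0.611, 0.792, -0.005]
contact_force: [0.4, -0.3, -0.1]
width: 0.0571
```

```bash
python3 - <<'E'
from tl import *
grab("u");print(tilt(),delta([.498,-.0918,.15],np.pi/2-.02))
E
```

```text
('tilt tool', array([-0.0075,  0.0191])) [array([258.9,  40.2, -13.1]), np.float64(0.276), ('yaw', np.float64(1.827), 'pos', array([ 0.5245, -0.3524,  0.1357]), 'w', 0.0569, 'q6', np.float64(-2.518), 't', 27.4, 'F', array([ 0.4,  0.3, -1.6]))]
```

View pics/u.png

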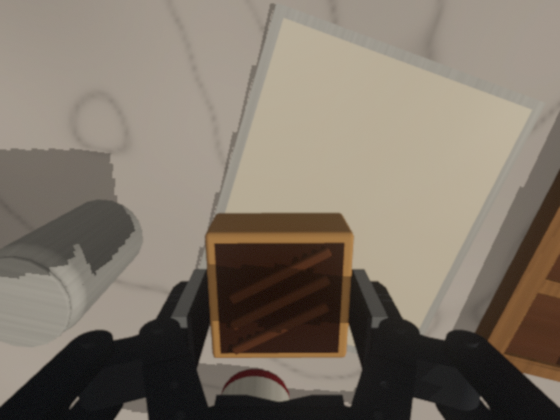

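drive_tool:
  steps:
    - [48, 8, -5, 0.09, -1]
    - [96, 15, -10, 0.18, -1]
    - [140, 22, -13, 0.276, -1]
    - [140, 22, -13, 0.276, -1]
    - [140, 22, -13, 0.276, -1]

```text
clock: 27.9
position: [0.5095, -0.2101, 0.1479]
ee_rot: [-0.009, 0.713, 0.701, -0.007]
contact_force: [-0.0, 1.0, -0.1]
width: 0.0574
```

```bash
python3 - <<'E'
from tl import *
print(tilt(),delta([.4985,-.0928,.10],np.pi/2-.02))
E
```

```text
('tilt tool', array([-0.003 ,  0.0232])) [array([117. , -11.9,  48.6]), np.float64(0.003), ('yaw', np.float64(1.554), 'pos', array([ 0.5095, -0.2101,  0.1479]), 'w', 0.0574, 'q6', np.float64(-2.062), 't', 27.9, 'F', array([-0. ,  1. , -0.1]))]
```

drive_tool:
  steps:
    - [47, -4, 0, 0.003, -1]
    - [94, -8, 20, 0.003, -1]
    - [117, -12, 60, 0.003, -1]
    - [117, -12, 80, 0.003, -1]
    - [117, -12, 80, 0.003, -1]

```text
clock: 28.4
position: [0.4949, -0.0922, 0.065]
ee_rot: [-0.013, 0.714, 0.7, -0.009]
contact_force: [-0.4, 0.0, -0.6]
width: 0.0571
```

drive_tool:
  steps:
    - [0, 0, 20, 0, -1]
    - [0, 0, 20, 0, -1]
    - [0, 0, 20, 0, -1]

```text
clock: 28.7
position: [0.495, -0.0933, 0.0454]
ee_rot: [-0.013, 0.714, 0.7, -0.009]
contact_force: [0.2, -0.9, -1.0]
width: 0.057
```

```bash
python3 - <<'E'
from tl import *
print(tilt(),delta([.4997,-.0928,.023],np.pi/2-.02)); im,c=grab("v"); ov(im,c,"v_ov",[])
E
```

```text
('tilt tool', array([-0.0045,  0.0309])) [array([ 0.5,  5.4, 22.3]), np.float64(-0.0), ('yaw', np.float64(1.55), 'pos', array([ 0.495 , -0.0933,  0.0454]), 'w', 0.057, 'q6', np.float64(-1.868), 't', 28.7, 'F', array([ 0.2, -0.9, -1. ]))]
```

View pics/v_ov.png

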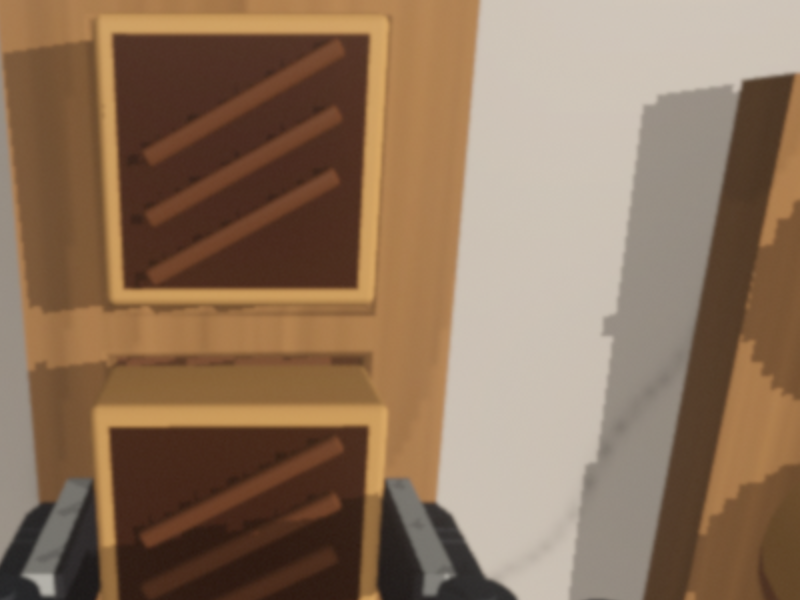

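drive_tool:
  steps:
    - [0, 4.2, 9, 0, -1]
    - [0, 4.5, 15, 0, -1]
    - [0, 4.5, 20, 0, -1]
    - [0, 4.5, 20, 0, -1]

```text
clock: 29.15
position: [0.4986, -0.093, 0.025]
ee_rot: [-0.013, 0.714, 0.7, -0.009]
contact_force: [0.4, -0.8, -0.3]
width: 0.0572
```

```bash
python3 - <<'E'
from tl import *
print(tilt(),delta([.4997,-.0928,.023],np.pi/2-.02)); im,c=grab("w"); ov(im,c,"w_ov",[])
E
```

```text
('tilt tool', array([-0.0047,  0.0313])) [array([0.2, 1.2, 2. ]), np.float64(-0.0), ('yaw', np.float64(1.551), 'pos', array([ 0.4986, -0.093 ,  0.025 ]), 'w', 0.0572, 'q6', np.float64(-1.865), 't', 29.15, 'F', array([ 0.4, -0.8, -0.3]))]
```

View pics/w_ov.png

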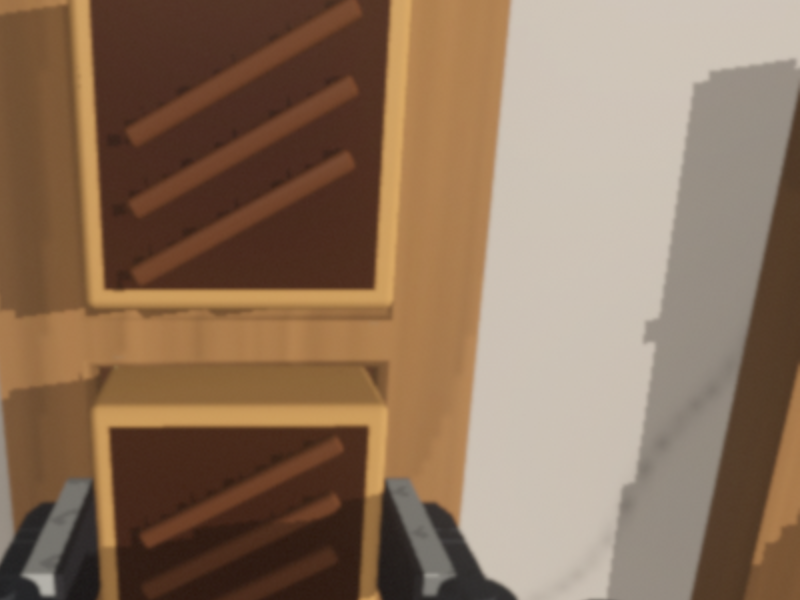

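drive_tool:
  steps:
    - [0, 1, 2, 0, -1]
    - [0, 1, 3, 0, -1]
    - [0, 1, 4, 0, -1]
    - [0, 1, 4, 0, -1]

```text
clock: 29.6
position: [0.4998, -0.093, 0.023]
ee_rot: [-0.012, 0.714, 0.7, -0.009]
contact_force: [-3.0, 0.1, 12.6]
width: 0.0572
```

drive_tool:
  steps:
    - [0, 0, -1, 0, 0.7]
    - [0, 0, -1, 0, 1]
    - [0, 0, -1, 0, 1]
    - [0, 0, -1, 0, 1]

```text
clock: 30.0
position: [0.4998, -0.093, 0.0238]
ee_rot: [-0.012, 0.714, 0.7, -0.009]
contact_force: [-0.9, 0.7, -0.3]
width: 0.0851
```

drive_tool:
  steps:
    - [0, 0, -40, 0, 1]
    - [0, 0, -90, 0, 1]
    - [0, 0, -140, 0, 1]
    - [0, 0, -140, 0, 1]
    - [0, 0, -140, 0, 1]

```text
clock: 30.5
position: [0.5046, -0.0938, 0.1647]
ee_rot: [-0.011, 0.714, 0.7, -0.008]
contact_force: [-0.4, -0.3, -0.7]
width: 0.0852
```

```bash
python3 - <<'E'
from tl import *
tarts("x",z0=.01,kinds=("square",)); print(tilt(),delta([.5,-.09,.25],np.pi/2))
E
```

```text
square 0.67 [277. 196.] [ 0.4986 -0.0939 -0.015   0.959 ] rel TCP [-4.8 -0.4]
square 0.65 [278.  91.] [ 0.4221 -0.0921 -0.0273  0.9779] rel TCP [-81.3   1.4]
('tilt tool', array([-0.0053,  0.0333])) [array([  3.7,  -5.8, -87.6]), np.float64(-0.02), ('yaw', np.float64(1.551), 'pos', array([ 0.5028, -0.0933,  0.1623]), 'w', 0.0851, 'q6', np.float64(-1.865), 't', 30.6, 'F', array([ 0.5, -0.1, -0.4]))]
```

View pics/x.png

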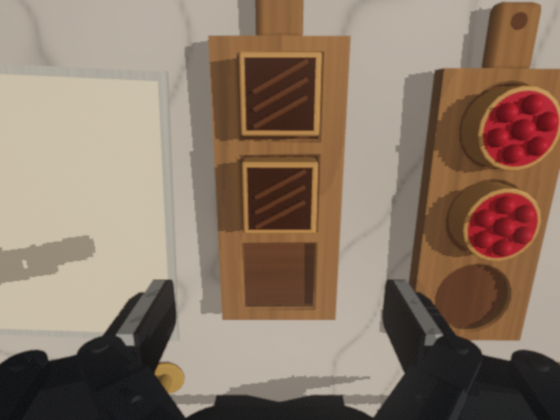

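drive_tool:
  steps:
    - [0, -100, 0, 0, 1]

```text
clock: 30.7
position: [0.4579, -0.0935, 0.1626]
ee_rot: [-0.013, 0.714, 0.7, -0.009]
contact_force: [-0.7, -1.0, 0.1]
width: 0.0852
```

drive_tool:
  steps:
    - [0, -20, 0, 0, 1]
    - [0, -20, 0, 0, 1]
    - [0, -20, 0, 0, 1]

```text
clock: 31.0
position: [0.4378, -0.0931, 0.1622]
ee_rot: [-0.014, 0.714, 0.7, -0.009]
contact_force: [1.1, -1.7, 0.7]
width: 0.0858
```

```bash
python3 - <<'E'
from tl import *
print(tilt(),delta([.5,-.09,.25],np.pi/2))
E
```

```text
('tilt tool', array([-0.0059,  0.0326])) [array([  4.8,  59.2, -89.8]), np.float64(-0.019), ('yaw', np.float64(1.551), 'pos', array([ 0.4378, -0.0931,  0.1622]), 'w', 0.0858, 'q6', np.float64(-1.91), 't', 31.0, 'F', array([ 1.1, -1.7,  0.7]))]
```

drive_tool:
  steps:
    - [0, 0, -50, 0, 1]
    - [0, 0, -100, 0, 1]

```text
clock: 31.2
position: [0.4412, -0.0935, 0.2614]
ee_rot: [-0.016, 0.714, 0.7, -0.01]
contact_force: [1.6, -1.3, -0.6]
width: 0.0852
```

drive_tool:
  steps:
    - [0, 0, 50, 0, 1]

```text
clock: 31.3
position: [0.4537, -0.098, 0.2257]
ee_rot: [-0.0, 0.714, 0.7, -0.003]
contact_force: [2.5, -1.2, -1.0]
width: 0.0852
```

drive_tool:
  steps:
    - [0, 0, 20, 0, 1]
    - [0, 0, 20, 0, 1]
    - [0, 0, 20, 0, 1]

```text
clock: 31.6
position: [0.4546, -0.0982, 0.2056]
ee_rot: [-0.0, 0.714, 0.7, -0.003]
contact_force: [0.2, -0.6, -0.2]
width: 0.0854
```

```bash
python3 - <<'E'
from tl import *
print(tilt(),delta([.5,-.09,.25],np.pi/2))
E
```

```text
('tilt tool', array([0.0035, 0.0043])) [array([  8.9,  45.1, -44.7]), np.float64(-0.019), ('yaw', np.float64(1.552), 'pos', array([ 0.4546, -0.0982,  0.2056]), 'w', 0.0854, 'q6', np.float64(-1.909), 't', 31.6, 'F', array([ 0.2, -0.6, -0.2]))]
```

drive_tool:
  steps:
    - [45, 15, -30, 0, 1]
    - [90, 25, -60, 0, 1]
    - [125, 30, -94, 0, 1]
    - [125, 30, -94, 0, 1]
    - [125, 30, -94, 0, 1]

```text
clock: 32.1
position: [0.4885, 0.0274, 0.3008]
ee_rot: [0.001, 0.713, 0.701, -0.002]
contact_force: [0.4, -0.9, -0.6]
width: 0.0852
```

drive_tool:
  steps:
    - [0, 0, 0, 0, 1]
    - [0, 0, 0, 0, 1]

```text
clock: 32.3
position: [0.4879, 0.0264, 0.2997]
ee_rot: [0.001, 0.713, 0.701, -0.003]
contact_force: [-0.2, 0.5, -0.3]
width: 0.0851
```

```bash
python3 - <<'E'
from tl import *
im,c=grab("y"); print(tilt(),delta([.5,.03,.3],np.pi/2)); cv2.imwrite("pics/y_top.png",cv2.resize(manip.get_image("top")[110:310,90:430],None,fx=2.3,fy=2.3,interpolation=cv2.INTER_CUBIC))
E
```

```text
('tilt tool', array([0.0045, 0.0028])) [array([ 3.9, 12.1, -0.4]), np.float64(-0.017), ('yaw', np.float64(1.553), 'pos', array([0.4878, 0.0263, 0.2996]), 'w', 0.0852, 'q6', np.float64(-1.638), 't', 32.35, 'F', array([ 0.4, -0.3,  0.7]))]
```

View pics/y.png

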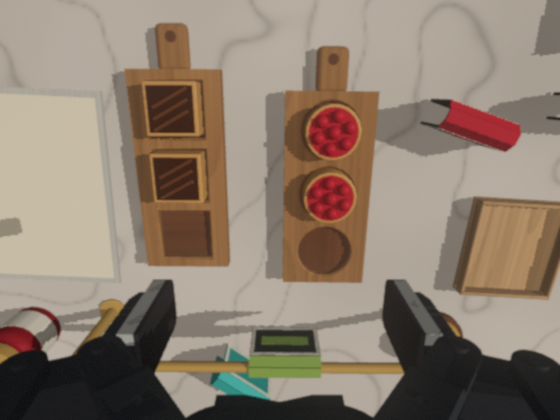

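View pics/y_top.png

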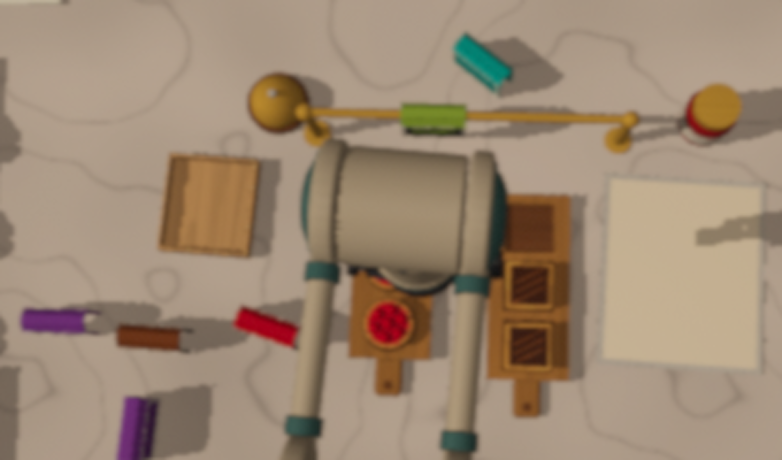

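```bash
python3 - <<'E'
from tl import *
d=np.load("pics/y.npz"); c=(d["K"],d["R"],d["t"])
print("bar",p2w([[200,366.5],[380,367.5]],.11,c).round(4))
print("green fold",p2w([[249,357],[319,355],[321,376],[248,377]],.119,c).round(4))
print("turq",p2w([[229,350],[213,370],[268,380]],.062,c).round(4), p2w([[229,345]],.05,c))
t=np.load("pics/y.npz")
ct=cal("top"); f=lambda a:np.array(a)/2.3+[90,110]
print("top green",p2w(f([[402,104],[466,106],[466,128],[402,126]]),.119,ct).round(4))
print("top bar",p2w(f([[320,113],[390,115],[480,117],[600,119]]),.11,ct).round(4))
print("turq top",p2w(f([[463,35],[511,74],[500,88],[455,54]]),.062,ct).round(4))
im=cv2.imread("pics/y.png"); cv2.imwrite("pics/y_crop.png",cv2.resize(im[320:400,140:420],None,fx=2.8,fy=2.8,interpolation=cv2.INTER_CUBIC))
E
```

```text
bar [[ 0.6981 -0.0676  0.11  ]
 [ 0.7023  0.1346  0.11  ]]
green fold [[ 0.6784 -0.0108  0.119 ]
 [ 0.6769  0.0648  0.119 ]
 [ 0.7049  0.0675  0.119 ]
 [ 0.7052 -0.0131  0.119 ]]
turq [[ 0.7152 -0.0425  0.062 ]
 [ 0.746  -0.0651  0.062 ]
 [ 0.7629  0.0055  0.062 ]] [[ 0.71713394 -0.0442451   0.05      ]]
top green [[ 0.7109  0.0644  0.119 ]
 [ 0.7085 -0.0137  0.119 ]
 [ 0.681  -0.0139  0.119 ]
 [ 0.6833  0.064   0.119 ]]
top bar [[ 0.7018  0.1659  0.11  ]
 [ 0.6995  0.0796  0.11  ]
 [ 0.6971 -0.031   0.11  ]
 [ 0.6949 -0.1775  0.11  ]]
turq top [[ 8.189e-01 -9.600e-03  6.200e-02]
 [ 7.667e-01 -7.130e-02  6.200e-02]
 [ 7.482e-01 -5.720e-02  6.200e-02]
 [ 7.934e-01  6.000e-04  6.200e-02]]
```

View pics/y_crop.png

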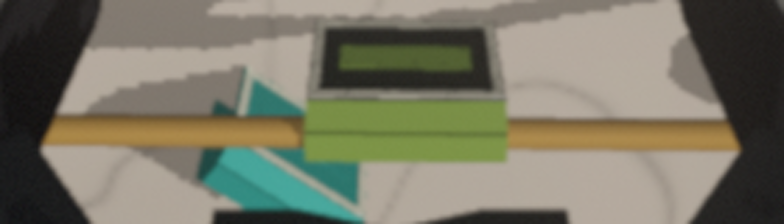

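drive_tool:
  steps:
    - [0, 30, 0, 0.15, 1]
    - [0, 60, 0, 0.3, 1]
    - [0, 90, 10, 0.45, 1]
    - [0, 110, 20, 0.6, 1]
    - [0, 110, 20, 0.6, 1]

```text
clock: 32.9
position: [0.599, 0.0231, 0.2761]
ee_rot: [0.0, 0.889, 0.458, -0.004]
contact_force: [-1.0, 0.1, -0.5]
width: 0.0857
```

```bash
python3 - <<'E'
from tl import *
print(tilt(),delta([.699,.026,.24],-.02))
E
```

```text
('tilt tool', array([0.0075, 0.0033])) [array([60.7, 79.9, 35.4]), np.float64(0.971), ('yaw', np.float64(0.951), 'pos', array([0.599 , 0.0231, 0.2761]), 'w', 0.0857, 'q6', np.float64(-1.025), 't', 32.9, 'F', array([-1. ,  0.1, -0.5]))]
```

drive_tool:
  steps:
    - [20, 26, 10, 0.15, 1]
    - [40, 52, 20, 0.3, 1]
    - [61, 80, 35, 0.45, 1]
    - [61, 80, 35, 0.6, 1]
    - [61, 80, 35, 0.6, 1]

```text
clock: 33.4
position: [0.6985, 0.0254, 0.2388]
ee_rot: [0.001, 0.985, 0.175, -0.006]
contact_force: [-0.6, -0.6, 1.0]
width: 0.0853
```

drive_tool:
  steps:
    - [0, 0, 0, 0.15, 1]
    - [0, 0, 0, 0.3, 1]
    - [0, 0, 0, 0.37, 1]
    - [0, 0, 0, 0.37, 1]
    - [0, 0, 0, 0.37, 1]

```text
clock: 33.9
position: [0.6977, 0.0252, 0.2398]
ee_rot: [0.002, 1.0, -0.007, -0.005]
contact_force: [-0.1, -0.1, -0.9]
width: 0.0859
```

```bash
python3 - <<'E'
from tl import *
im,c=grab("z"); print(tilt(),delta([.699,.026,.17],-.02))
E
```

```text
('tilt tool', array([ 0.0102, -0.0044])) [array([ 1.8, -1.1, 69.6]), np.float64(0.005), ('yaw', np.float64(-0.015), 'pos', array([0.6979, 0.0252, 0.2397]), 'w', 0.0854, 'q6', np.float64(-0.046), 't', 33.95, 'F', array([0.2, 0.2, 0.4]))]
```

View pics/z.png

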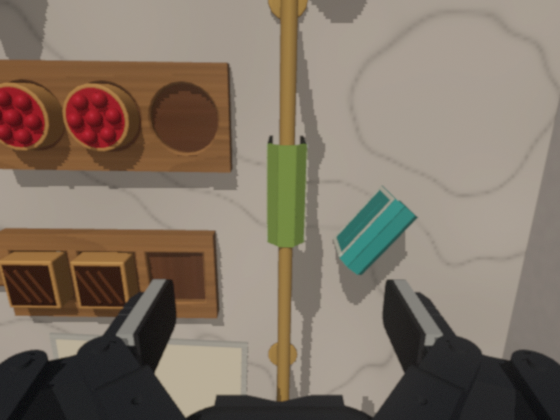

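```bash
python3 - <<'E'
from tl import *
d=np.load("pics/z.npz"); c=(d["K"],d["R"],d["t"])
print("fold",p2w([[270,145],[306,145],[305,246],[268,245]],.114,c).round(4), p2w([[287,145],[287,246]],.119,c).round(4))
print("bar",p2w([[288,60],[285,300]],.11,c).round(4))
print("round board +x corners",p2w([[228,64],[231,171]],.018,c).round(4))
print("sq board +x corners",p2w([[214,230],[216,317]],.018,c).round(4))
E
```

```text
fold [[ 0.6898  0.0674  0.114 ]
 [ 0.7163  0.0671  0.114 ]
 [ 0.7162 -0.0138  0.114 ]
 [ 0.6864 -0.0127  0.114 ]] [[ 0.7023  0.068   0.119 ]
 [ 0.7017 -0.0114  0.119 ]]
bar [[ 0.7035  0.1253  0.11  ]
 [ 0.6996 -0.0663  0.11  ]]
round board +x corners [[0.6486 0.1293 0.018 ]
 [0.6456 0.0277 0.018 ]]
sq board +x corners [[ 0.6235 -0.037   0.018 ]
 [ 0.618  -0.147   0.018 ]]
```

drive_tool:
  steps:
    - [3, -2.5, 45, 0.005, 1]
    - [3.5, -2.5, 90, 0.005, 1]
    - [4, -2.5, 130, 0.005, 1]
    - [4, -2.5, 154, 0.005, 1]
    - [4, -2.5, 154, 0.005, 1]

```text
clock: 34.45
position: [0.697, 0.0271, 0.0813]
ee_rot: [0.002, 1.0, -0.009, -0.01]
contact_force: [0.1, 0.3, -0.0]
width: 0.0856
```

```bash
python3 - <<'E'
from tl import *
im,c=grab("aa"); print(tilt(),delta([.7005,.0272,.085],-.02))
E
```

```text
('tilt tool', array([ 0.0141, -0.0043])) [array([ 1.5, -0.2, -0.9]), np.float64(0.002), ('yaw', np.float64(-0.018), 'pos', array([0.699 , 0.027 , 0.0841]), 'w', 0.0857, 'q6', np.float64(-0.038), 't', 34.5, 'F', array([0.1, 0.1, 0.8]))]
```

View pics/aa.png

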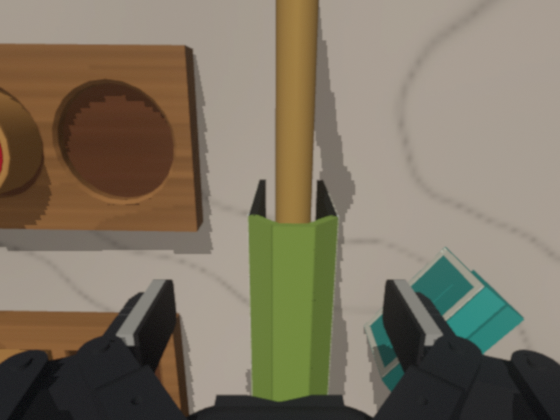

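drive_tool:
  steps:
    - [3.5, 0, -1, 0, 1]
    - [3.5, 0, -1, 0, 1]
    - [3.5, 0, -1, 0, 1]

```text
clock: 34.8
position: [0.7039, 0.0268, 0.0871]
ee_rot: [0.002, 1.0, -0.009, -0.005]
contact_force: [0.0, -0.3, -0.3]
width: 0.0855
```

drive_tool:
  steps:
    - [0, 0, 0, 0, 0]
    - [0, 0, 0, 0, -1]
    - [0, 0, 0, 0, -1]
    - [0, 0, 0, 0, -1]
    - [0, 0, 0, 0, -1]

```text
clock: 35.3
position: [0.7035, 0.0269, 0.0873]
ee_rot: [0.002, 1.0, -0.009, -0.006]
contact_force: [-2.4, 0.3, 2.9]
width: 0.03
```

drive_tool:
  steps:
    - [0, 0, 0, 0, -1]
    - [0, 0, 0, 0, -1]
    - [0, 0, 0, 0, -1]

```text
clock: 35.6
position: [0.7035, 0.0269, 0.0874]
ee_rot: [0.002, 1.0, -0.009, -0.006]
contact_force: [-0.6, 0.4, 1.6]
width: 0.0297
```

```bash
python3 - <<'E'
from tl import *
im,c=grab("ab"); print(tilt(),delta([.7005,.0272,.20],-.02))
E
```

```text
('tilt tool', array([ 0.0112, -0.0045])) [array([  -4.2,    0.2, -112.6]), np.float64(0.002), ('yaw', np.float64(-0.018), 'pos', array([0.7035, 0.0269, 0.0874]), 'w', 0.03, 'q6', np.float64(-0.038), 't', 35.65, 'F', array([-0.7, -0.3,  1. ]))]
```

View pics/ab.png

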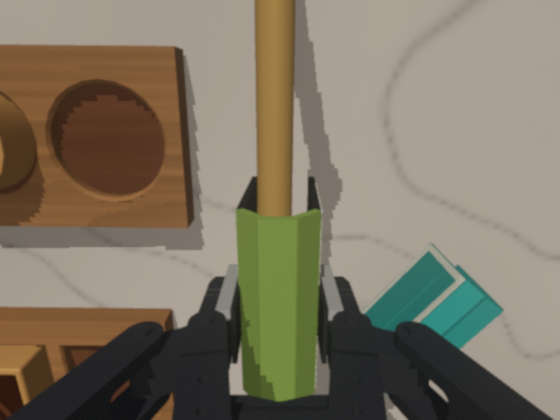

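drive_tool:
  steps:
    - [0, 0, -30, 0, -1]
    - [-1, 0, -70, 0, -1]
    - [-1, 0, -110, 0, -1]
    - [-1, 0, -110, 0, -1]
    - [-1, 0, -110, 0, -1]

```text
clock: 36.15
position: [0.7042, 0.0274, 0.1982]
ee_rot: [0.002, 1.0, -0.009, -0.005]
contact_force: [0.3, -0.4, -1.1]
width: 0.03
```

```bash
python3 - <<'E'
from tl import *
im,c=grab("ac"); print(tilt(),delta([.605,.31,.20],0))
im=manip.get_image("top"); ct=cal("top")
for m in manip.masks_of("top","card_tray"):
    u=np.argwhere(m["pixels"])[:,::-1].astype(np.float32); b=p2w(cv2.boxPoints(cv2.minAreaRect(u)),.022,ct); print(m["conf"],b.mean(0),b[:,:2].round(3).tolist())
cv2.imwrite("pics/ac_top.png",cv2.resize(im[110:310,90:430],None,fx=2.3,fy=2.3,interpolation=cv2.INTER_CUBIC))
E
```

```text
('tilt tool', array([ 0.0126, -0.0044])) [array([-103.2, -280.8,   -3.5]), np.float64(-0.018), ('yaw', np.float64(-0.018), 'pos', array([0.7032, 0.0274, 0.1964]), 'w', 0.03, 'q6', np.float64(-0.039), 't', 36.2, 'F', array([ 0.1,  0.3, -0.8]))]
0.62 [0.60121159 0.32409736 0.022     ] [[0.54, 0.393], [0.677, 0.385], [0.662, 0.254], [0.526, 0.264]]
```

View pics/ac.png

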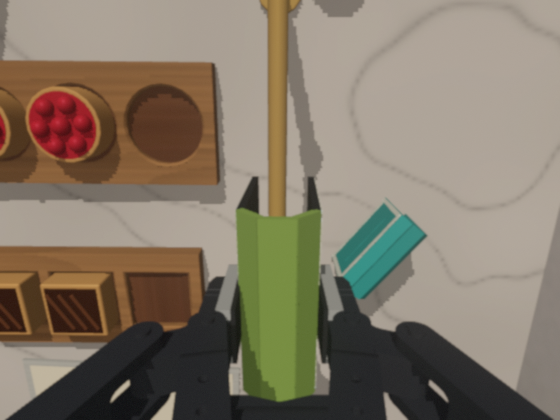

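View pics/ac_top.png

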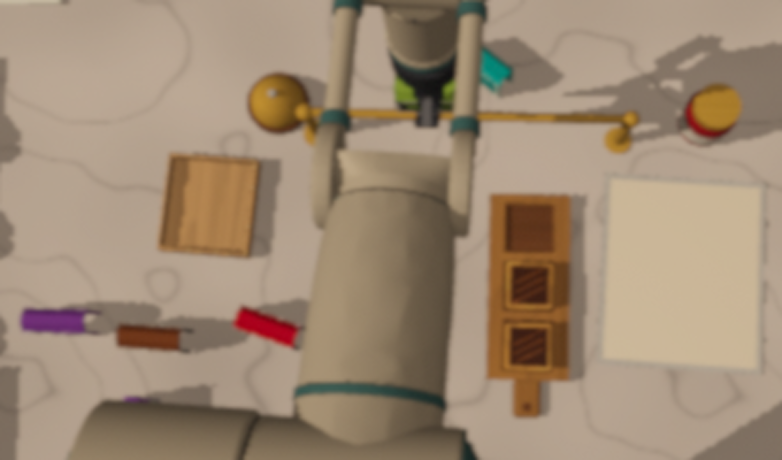

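drive_tool:
  steps:
    - [-16, -46, 0, 0, -1]
    - [-32, -92, 0, 0, -1]
    - [-48, -138, 0, 0.03, -1]
    - [-48, -138, 0, 0.03, -1]
    - [-48, -138, 0, 0.03, -1]

```text
clock: 36.8
position: [0.6559, 0.1672, 0.1934]
ee_rot: [0.003, 1.0, -0.022, -0.009]
contact_force: [0.1, -0.8, -0.5]
width: 0.0302
```

```bash
python3 - <<'E'
from tl import *
print(tilt(),delta([.602,.323,.19],-.05))
E
```

```text
('tilt tool', array([ 0.018, -0.006])) [array([ -60.7, -153.2,    3.6]), np.float64(0.005), ('yaw', np.float64(-0.045), 'pos', array([0.6559, 0.1672, 0.1934]), 'w', 0.0302, 'q6', np.float64(0.194), 't', 36.8, 'F', array([ 0.1, -0.8, -0.5]))]
```

drive_tool:
  steps:
    - [-18, -46, 0, 0, -1]
    - [-36, -92, 0, 0, -1]
    - [-54, -138, 0, 0, -1]
    - [-61, -153, 0, 0, -1]
    - [-61, -153, 0, 0, -1]

```text
clock: 37.3
position: [0.6012, 0.3238, 0.1926]
ee_rot: [0.003, 1.0, -0.021, -0.01]
contact_force: [0.9, -0.7, -1.5]
width: 0.0301
```

drive_tool:
  steps:
    - [0, 0, 0, 0, -1]
    - [0, 0, 0, 0, -1]

```text
clock: 37.5
position: [0.6021, 0.3216, 0.192]
ee_rot: [0.004, 1.0, -0.022, -0.01]
contact_force: [0.1, 0.5, -0.7]
width: 0.0298
```

```bash
python3 - <<'E'
from tl import *
im,c=grab("ad"); print(tilt(),delta([.602,.323,.0365],-.05))
o=np.array([[-.06,-.055],[-.06,.055],[.06,.055],[.06,-.055]])
E
```

```text
('tilt tool', array([ 0.0195, -0.0079])) [array([  2.9,  -2.6, 155.6]), np.float64(0.005), ('yaw', np.float64(-0.045), 'pos', array([0.6021, 0.3216, 0.1922]), 'w', 0.0299, 'q6', np.float64(0.433), 't', 37.55, 'F', array([-0. ,  0.5, -0.2]))]
```

View pics/ad.png

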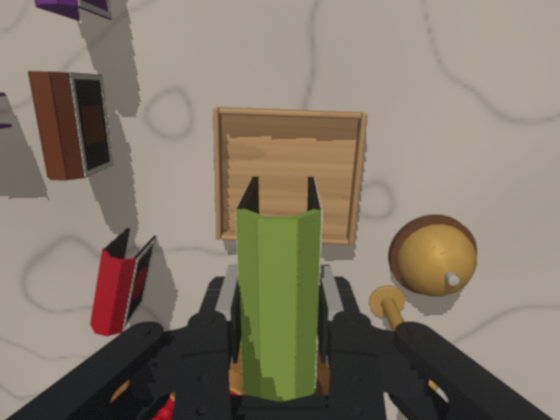

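```bash
python3 - <<'E'
from tl import *
d=np.load("pics/ad.npz"); c=(d["K"],d["R"],d["t"])
b=p2w([[215,108],[366,114],[355,243],[216,240]],.022,c); print(b.round(4),b.mean(0))
E
```

```text
[[0.5478 0.3897 0.022 ]
 [0.6729 0.3793 0.022 ]
 [0.6664 0.263  0.022 ]
 [0.5365 0.2708 0.022 ]] [0.60590015 0.32571193 0.022     ]
```

drive_tool:
  steps:
    - [2, -4, 45, 0.02, -1]
    - [3, -4, 90, 0.02, -1]
    - [4, -5, 120, 0.02, -1]
    - [4.5, -5, 140, 0.02, -1]
    - [4.5, -5, 140, 0.02, -1]

```text
clock: 38.05
position: [0.6024, 0.3228, 0.0483]
ee_rot: [0.006, 0.999, -0.033, -0.013]
contact_force: [-0.7, -1.1, -1.0]
width: 0.0303
```

drive_tool:
  steps:
    - [0, 0, 8, 0, -1]
    - [0, 0, 14, 0, -1]
    - [0, 0, 18, 0, -1]
    - [0, 0, 18, 0, -1]

```text
clock: 38.45
position: [0.6039, 0.3218, 0.0349]
ee_rot: [0.006, 0.999, -0.034, -0.011]
contact_force: [-2.3, -4.0, 13.2]
width: 0.0296
```

drive_tool:
  steps:
    - [0, 0, -1, 0, -0.2]
    - [0, 0, -1, 0, 0]
    - [0, 0, -1, 0, 0.3]
    - [0, 0, -1, 0, 0.3]

```text
clock: 38.85
position: [0.6038, 0.3219, 0.0357]
ee_rot: [0.006, 0.999, -0.033, -0.011]
contact_force: [-0.3, 0.2, -0.3]
width: 0.0557
```

drive_tool:
  steps:
    - [0, 0, -30, 0, 0.3]
    - [0, 0, -80, 0, 0.3]
    - [0, 0, -125, 0, 1]
    - [0, 0, -125, 0, 1]
    - [0, 0, -125, 0, 1]

```text
clock: 39.35
position: [0.607, 0.3235, 0.1619]
ee_rot: [0.005, 0.999, -0.033, -0.01]
contact_force: [-0.0, -0.1, -0.1]
width: 0.0857
```

```bash
python3 - <<'E'
from tl import *
im,c=grab("ae"); print(tilt(),delta([.44,.24,.2],0))
E
```

```text
('tilt tool', array([ 0.0221, -0.0122])) [array([-160.9,   94.4,  -35.3]), np.float64(-0.067), ('yaw', np.float64(-0.067), 'pos', array([0.606, 0.323, 0.16 ]), 'w', 0.0855, 'q6', np.float64(0.456), 't', 39.4, 'F', array([-0.2, -0.1, -0.1]))]
```

View pics/ae.png

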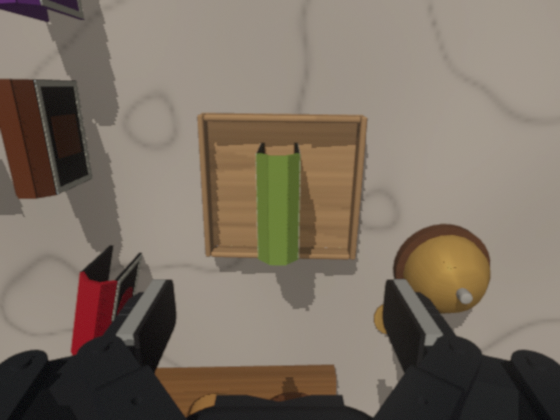

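drive_tool:
  steps:
    - [0, 0, -50, 0, 1]
    - [0, 0, -100, 0, 1]

```text
clock: 39.6
position: [0.6062, 0.3233, 0.2561]
ee_rot: [0.008, 0.999, -0.033, -0.016]
contact_force: [1.1, 0.2, 0.6]
width: 0.0855
```

drive_tool:
  steps:
    - [0, 0, 50, 0, 1]

```text
clock: 39.7
position: [0.6143, 0.3268, 0.2253]
ee_rot: [0.001, 0.999, -0.033, -0.001]
contact_force: [1.9, 1.2, 0.4]
width: 0.0849
```

drive_tool:
  steps:
    - [0, 0, 10, 0, 1]
    - [0, 0, 10, 0, 1]
    - [0, 0, 10, 0, 1]

```text
clock: 40.0
position: [0.615, 0.327, 0.2155]
ee_rot: [0.001, 0.999, -0.033, -0.001]
contact_force: [0.2, 0.3, 0.4]
width: 0.0853
```

```bash
python3 - <<'E'
from tl import *
print(tilt(),delta([.44,.233,.2],-.32))
E
```

```text
('tilt tool', array([ 0.0021, -0.0024])) [array([-168.3,  105.4,   16.1]), np.float64(0.253), ('yaw', np.float64(-0.067), 'pos', array([0.615 , 0.327 , 0.2155]), 'w', 0.0853, 'q6', np.float64(0.456), 't', 40.0, 'F', array([0.2, 0.3, 0.4]))]
```

Tilt is near zero. Next is the red card.

drive_tool:
  steps:
    - [-40, 25, 0, 0.12, 1]
    - [-80, 50, 5, 0.253, 1]
    - [-122, 77, 10, 0.253, 1]
    - [-168, 105, 16, 0.253, 1]
    - [-168, 105, 16, 0.253, 1]

```text
clock: 40.5
position: [0.4329, 0.2305, 0.1995]
ee_rot: [0.003, 0.987, -0.159, -0.004]
contact_force: [-0.9, 0.9, -0.4]
width: 0.0853
```

drive_tool:
  steps:
    - [0, 0, 0, 0, 1]
    - [0, 0, 0, 0, 1]

```text
clock: 40.7
position: [0.4342, 0.231, 0.2009]
ee_rot: [0.003, 0.987, -0.159, -0.003]
contact_force: [-0.0, 1.0, -0.1]
width: 0.0854
```

```bash
python3 - <<'E'
from tl import *
im,c=grab("af"); print(tilt(),delta([.44,.233,.2],-.32))
E
```

```text
('tilt tool', array([ 0.0052, -0.0059])) [array([ 4.3, -3.3,  0.6]), np.float64(0.0), ('yaw', np.float64(-0.32), 'pos', array([0.4349, 0.2312, 0.2007]), 'w', 0.0855, 'q6', np.float64(0.669), 't', 40.75, 'F', array([0.9, 0.3, 0.4]))]
```

View pics/af.png

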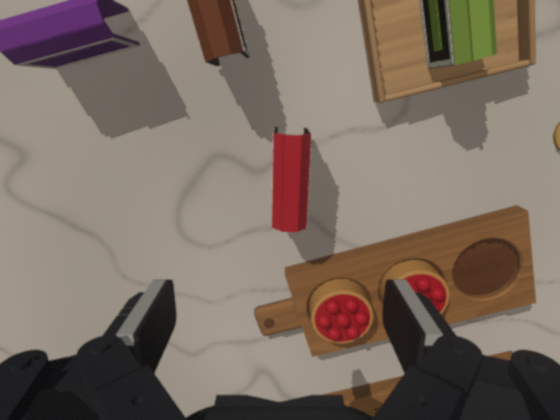

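```bash
python3 - <<'E'
from tl import *
d=np.load("pics/af.npz"); c=(d["K"],d["R"],d["t"])
b=p2w([[276,134],[310,134],[307,229],[272,229]],.057,c)[:,:2]; print(b.round(4),b.mean(0))
e=(b[0]+b[1]-b[2]-b[3])/2; print(np.linalg.norm(e),np.linalg.norm(b[1]-b[0]),np.arctan2(e[1],e[0])-np.pi/2)
print(delta([*b.mean(0),.10],np.arctan2(e[1],e[0])-np.pi/2))
im=cv2.imread("pics/af.png"); cv2.imwrite("pics/af_crop.png",cv2.resize(im[110:250,220:360],None,fx=4,fy=4,interpolation=cv2.INTER_CUBIC))
E
```

```text
[[0.4457 0.2773]
 [0.4708 0.269 ]
 [0.4455 0.1939]
 [0.4173 0.2032]] [0.44483324 0.23586387]
0.07926453010293169 0.02640545679418352 -0.34558363542737536
[array([  8.5,  -8.1, 100.6]), np.float64(0.026), ('yaw', np.float64(-0.32), 'pos', array([0.4349, 0.2312, 0.2007]), 'w', 0.0855, 'q6', np.float64(0.669), 't', 40.75, 'F', array([0.9, 0.3, 0.4]))]
```

View pics/af_crop.png

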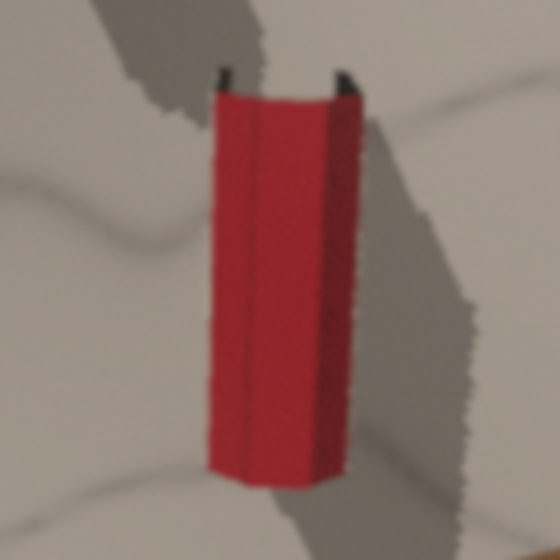

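drive_tool:
  steps:
    - [8.5, -8, 40, 0.026, 1]
    - [8.5, -8, 80, 0.026, 1]
    - [9, -8.5, 100, 0.026, 1]
    - [9, -8.5, 100, 0.026, 1]
    - [9, -8.5, 100, 0.026, 1]

```text
clock: 41.25
position: [0.4472, 0.2368, 0.1009]
ee_rot: [0.002, 0.985, -0.172, -0.003]
contact_force: [-0.5, 0.5, 1.2]
width: 0.0855
```

```bash
python3 - <<'E'
from tl import *
im,c=grab("ag"); print(tilt(),delta([.445,.236,.03],-.345))
E
```

```text
('tilt tool', array([ 0.0029, -0.0043])) [array([-1.8,  1.3, 71.6]), np.float64(-0.001), ('yaw', np.float64(-0.346), 'pos', array([0.4475, 0.2369, 0.1016]), 'w', 0.0853, 'q6', np.float64(0.697), 't', 41.3, 'F', array([0.3, 0.3, 0.3]))]
```

View pics/ag.png

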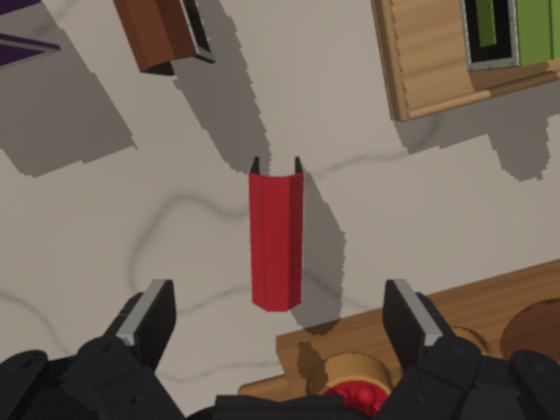

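drive_tool:
  steps:
    - [-1.5, 1, 40, 0, 1]
    - [-1.5, 1, 65, 0, 1]
    - [-1.5, 1, 71, 0, 1]
    - [-1.5, 1, 71, 0, 1]
    - [-1.5, 1, 71, 0, 1]

```text
clock: 41.8
position: [0.4471, 0.2369, 0.0323]
ee_rot: [0.001, 0.985, -0.172, -0.0]
contact_force: [0.4, 0.6, 0.7]
width: 0.0848
```

drive_tool:
  steps:
    - [0, 0, 0, 0, 0]
    - [0, 0, 0, 0, -1]
    - [0, 0, 0, 0, -1]
    - [0, 0, 0, 0, -1]
    - [0, 0, 0, 0, -1]

```text
clock: 42.3
position: [0.4472, 0.237, 0.0328]
ee_rot: [0.001, 0.985, -0.172, -0.0]
contact_force: [-1.1, -0.0, 4.6]
width: 0.0295
```

drive_tool:
  steps:
    - [0, 0, 0, 0, -1]
    - [0, 0, 0, 0, -1]
    - [0, 0, 0, 0, -1]

```text
clock: 42.6
position: [0.4472, 0.237, 0.0328]
ee_rot: [0.001, 0.985, -0.172, -0.0]
contact_force: [-1.5, -0.5, 2.6]
width: 0.0294
```

```bash
python3 - <<'E'
from tl import *
im,c=grab("ah"); print(tilt(),delta([.445,.236,.22],-.02))
E
```

```text
('tilt tool', array([-0.    , -0.0016])) [array([  -1.7,    2. , -187.2]), np.float64(-0.326), ('yaw', np.float64(-0.346), 'pos', array([0.4472, 0.237 , 0.0328]), 'w', 0.0297, 'q6', np.float64(0.698), 't', 42.65, 'F', array([-0.1,  0.4,  2.6]))]
```

View pics/ah.png

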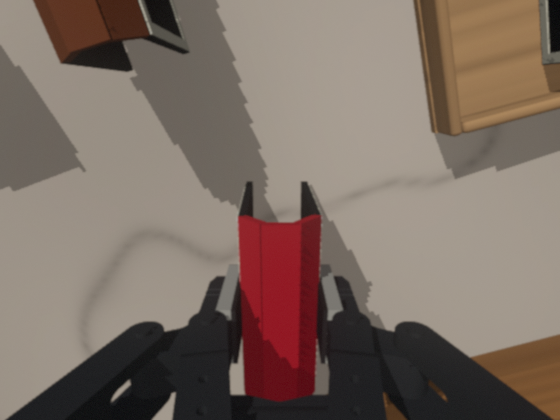

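drive_tool:
  steps:
    - [0, 0, -40, 0, -1]
    - [0, 0, -90, 0, -1]
    - [0, 0, -140, 0, -1]
    - [0, 0, -170, 0, -1]
    - [0, 0, -170, 0, -1]

```text
clock: 43.15
position: [0.4502, 0.2383, 0.2075]
ee_rot: [-0.002, 0.985, -0.172, 0.004]
contact_force: [0.4, 0.5, -0.2]
width: 0.0299
```

```bash
python3 - <<'E'
from tl import *
print(tilt(),delta([.703,.079,.21],-.02))
E
```

```text
('tilt tool', array([-0.008,  0.005])) [array([291.8,  64.3,  -0.5]), np.float64(-0.326), ('yaw', np.float64(-0.346), 'pos', array([0.4502, 0.2383, 0.2075]), 'w', 0.0299, 'q6', np.float64(0.697), 't', 43.15, 'F', array([ 0.4,  0.5, -0.2]))]
```

drive_tool:
  steps:
    - [48, 11, 0, -0.11, -1]
    - [96, 21, 0, -0.22, -1]
    - [144, 32, 0, -0.326, -1]
    - [150, 33, 0, -0.326, -1]
    - [150, 33, 0, -0.326, -1]

```text
clock: 43.65
position: [0.5804, 0.1553, 0.206]
ee_rot: [-0.001, 1.0, -0.011, 0.003]
contact_force: [-1.0, -0.3, -0.4]
width: 0.0296
```

```bash
python3 - <<'E'
from tl import *
print(tilt(),delta([.703,.079,.21],-.02))
E
```

```text
('tilt tool', array([-0.0053,  0.0016])) [array([124.4,  73.5,  -3.4]), np.float64(-0.003), ('yaw', np.float64(-0.023), 'pos', array([0.5804, 0.1553, 0.206 ]), 'w', 0.0296, 'q6', np.float64(0.168), 't', 43.65, 'F', array([-1. , -0.3, -0.4]))]
```

drive_tool:
  steps:
    - [42, 24, -3, 0, -1]
    - [84, 49, -3, 0, -1]
    - [118, 70, -3, 0, -1]
    - [124, 73, -3, 0, -1]
    - [124, 73, -3, 0, -1]

```text
clock: 44.15
position: [0.7017, 0.0799, 0.2078]
ee_rot: [-0.001, 1.0, -0.012, 0.001]
contact_force: [-0.5, 0.3, -1.3]
width: 0.0298
```

drive_tool:
  steps:
    - [0, 0, 0, 0, -1]
    - [0, 0, 0, 0, -1]

```text
clock: 44.35
position: [0.6997, 0.0816, 0.2076]
ee_rot: [-0.001, 1.0, -0.011, -0.0]
contact_force: [-0.6, 0.5, -1.0]
width: 0.0294
```

```bash
python3 - <<'E'
from tl import *
im,c=grab("ai"); print(tilt(),delta([.703,.079,.17],-.02))
E
```

```text
('tilt tool', array([-0.0005,  0.0026])) [array([ 2.9,  2.4, 37.9]), np.float64(-0.002), ('yaw', np.float64(-0.022), 'pos', array([0.7001, 0.0814, 0.2079]), 'w', 0.0298, 'q6', np.float64(0.037), 't', 44.4, 'F', array([ 1.1, -0.3, -1.6]))]
```

View pics/ai.png

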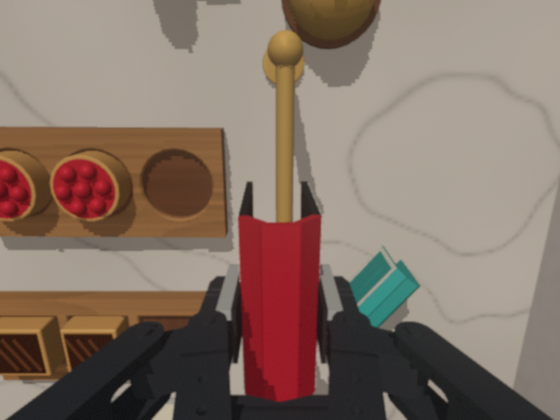

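drive_tool:
  steps:
    - [3.2, 2.8, 25, 0, -1]
    - [3.2, 2.8, 50, 0, -1]
    - [3.2, 2.8, 50, 0, -1]
    - [3.2, 2.8, 50, 0, -1]

```text
clock: 44.8
position: [0.7026, 0.0793, 0.1583]
ee_rot: [-0.001, 1.0, -0.011, -0.0]
contact_force: [-0.3, 0.4, -0.3]
width: 0.0296
```

```bash
python3 - <<'E'
from tl import *
im,c=grab("aj"); print(tilt(),delta([.7035,.0785,.0898],-.02))
E
```

```text
('tilt tool', array([-0.0021,  0.0027])) [array([-0.1,  0.9, 69.5]), np.float64(-0.001), ('yaw', np.float64(-0.021), 'pos', array([0.7035, 0.0792, 0.1593]), 'w', 0.0293, 'q6', np.float64(0.033), 't', 44.85, 'F', array([ 0. , -0.3, -0.5]))]
```

View pics/aj.png

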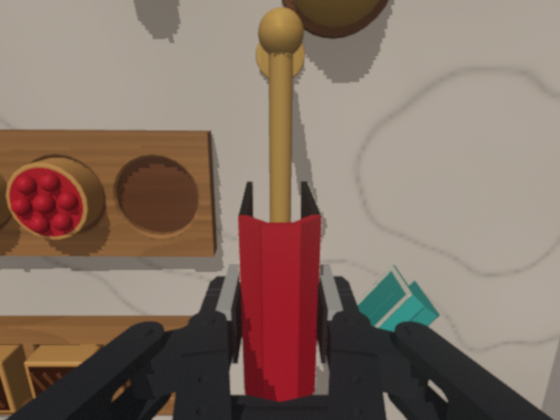

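drive_tool:
  steps:
    - [0, 0.9, 25, 0, -1]
    - [0, 0.9, 45, 0, -1]
    - [0, 0.9, 58, 0, -1]
    - [0, 0.9, 64, 0, -1]
    - [0, 0.9, 64, 0, -1]

```text
clock: 45.35
position: [0.7037, 0.0785, 0.0953]
ee_rot: [-0.001, 1.0, -0.011, 0.001]
contact_force: [0.4, 0.0, -0.8]
width: 0.0293
```

drive_tool:
  steps:
    - [0, 0, 2, 0, -1]
    - [0, 0, 4, 0, -1]
    - [0, 0, 6, 0, -1]
    - [0, 0, 6, 0, -1]

```text
clock: 45.75
position: [0.7039, 0.0785, 0.0896]
ee_rot: [-0.001, 1.0, -0.011, 0.001]
contact_force: [-0.9, -0.1, -0.1]
width: 0.0297
```

```bash
python3 - <<'E'
from tl import *
im,c=grab("ak"); print(tilt(),delta([.7035,.0785,.0898],-.02))
E
```

```text
('tilt tool', array([-0.0026,  0.0028])) [array([-0.4,  0.1, -0.2]), np.float64(-0.001), ('yaw', np.float64(-0.021), 'pos', array([0.7039, 0.0786, 0.0896]), 'w', 0.0297, 'q6', np.float64(0.032), 't', 45.8, 'F', array([-0.1, -0.7, -0. ]))]
```

View pics/ak.png

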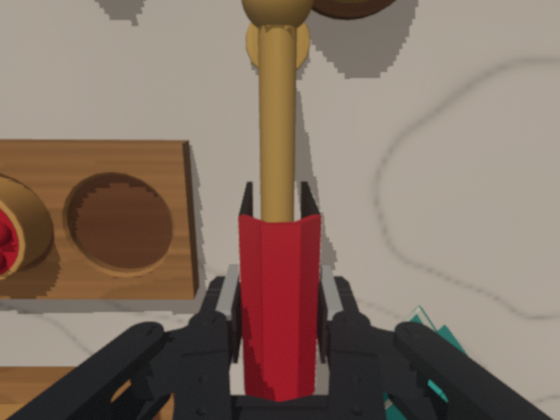

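Just above contact, so I ease down until it touches.

drive_tool:
  steps:
    - [0, 0, 1, 0, -1]
    - [0, 0, 2, 0, -1]
    - [0, 0, 3, 0, -1]
    - [0, 0, 3, 0, -1]

```text
clock: 46.2
position: [0.704, 0.0785, 0.0894]
ee_rot: [-0.001, 1.0, -0.01, 0.002]
contact_force: [-3.6, -0.2, 10.3]
width: 0.0298
```

Contact at 0.0894, so it's on the bar. Release.

drive_tool:
  steps:
    - [0, 0, 0, 0, -0.2]
    - [0, 0, 0, 0, 0.1]
    - [0, 0, 0, 0, 0.3]
    - [0, 0, 0, 0, 0.3]

```text
clock: 46.6
position: [0.7038, 0.0785, 0.0889]
ee_rot: [-0.001, 1.0, -0.01, 0.002]
contact_force: [-0.1, -1.2, 0.3]
width: 0.0553
```

drive_tool:
  steps:
    - [0, 0, -30, 0, 0.3]
    - [0, 0, -70, 0, 0.3]
    - [0, 0, -110, 0, 0.3]
    - [0, 0, -110, 0, 1]
    - [0, 0, -110, 0, 1]

```text
clock: 47.1
position: [0.7039, 0.0782, 0.1999]
ee_rot: [-0.001, 1.0, -0.011, 0.003]
contact_force: [0.6, -0.9, -0.6]
width: 0.0819
```

```bash
python3 - <<'E'
from tl import *
im,c=grab("al"); print(tilt(),delta([.55,.2,.24],-.02))
E
```

```text
('tilt tool', array([-0.0025,  0.0025])) [array([-155.4, -118.7,  -41.9]), np.float64(-0.001), ('yaw', np.float64(-0.021), 'pos', array([0.703 , 0.0782, 0.1982]), 'w', 0.0853, 'q6', np.float64(0.032), 't', 47.15, 'F', array([-1.2,  0.2,  0.2]))]
```

View pics/al.png

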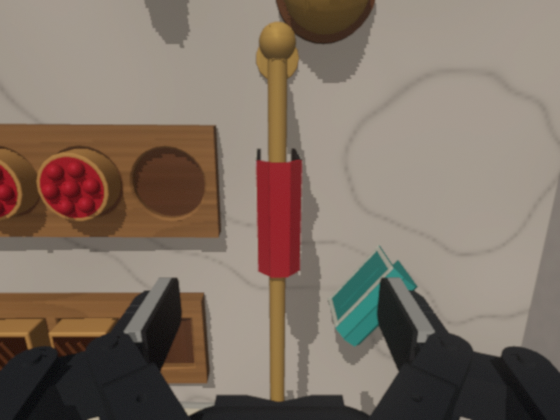

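drive_tool:
  steps:
    - [-33, -36, -5, 0, 1]
    - [-66, -72, -10, 0, 1]
    - [-99, -108, -10, 0, 1]
    - [-120, -131, -10, 0, 1]
    - [-120, -131, -10, 0, 1]

```text
clock: 47.65
position: [0.5813, 0.2147, 0.2063]
ee_rot: [-0.002, 1.0, -0.008, -0.002]
contact_force: [0.7, 0.1, -1.2]
width: 0.0856
```

drive_tool:
  steps:
    - [-33, -36, 0, 0, 1]
    - [-66, -72, 0, 0, 1]
    - [-99, -108, 0, 0, 1]
    - [-120, -131, 0, 0, 1]
    - [-120, -131, 0, 0, 1]

```text
clock: 48.15
position: [0.4602, 0.3497, 0.2055]
ee_rot: [-0.001, 1.0, -0.006, -0.004]
contact_force: [-0.5, -0.2, 1.6]
width: 0.0857
```

```bash
python3 - <<'E'
from tl import *
print(tilt(),delta([.433,.379,.20],-.02))
E
```

```text
('tilt tool', array([0.0078, 0.0025])) [array([-27.5, -28.9,   5.8]), np.float64(0.007), ('yaw', np.float64(-0.013), 'pos', array([0.4602, 0.3497, 0.2055]), 'w', 0.0857, 'q6', np.float64(0.537), 't', 48.15, 'F', array([-0.5, -0.2,  1.6]))]
```

drive_tool:
  steps:
    - [-20, -21, 4, 0.007, 1]
    - [-28, -29, 6, 0.007, 1]
    - [-28, -29, 6, 0.007, 1]
    - [-28, -29, 6, 0.007, 1]
    - [-28, -29, 6, 0.007, 1]

```text
clock: 48.65
position: [0.4337, 0.3781, 0.1997]
ee_rot: [-0.001, 1.0, -0.01, -0.004]
contact_force: [0.4, -0.7, 0.2]
width: 0.0851
```

```bash
python3 - <<'E'
from tl import *
im,c=grab("am"); print(tilt(),delta([.433,.379,.20],-.02))
E
```

```text
('tilt tool', array([0.0072, 0.0021])) [array([-0.7, -0.8, -0.2]), np.float64(-0.001), ('yaw', np.float64(-0.021), 'pos', array([0.4336, 0.3782, 0.1998]), 'w', 0.0856, 'q6', np.float64(0.612), 't', 48.7, 'F', array([ 0. ,  0.3, -0.1]))]
```

View pics/am.png

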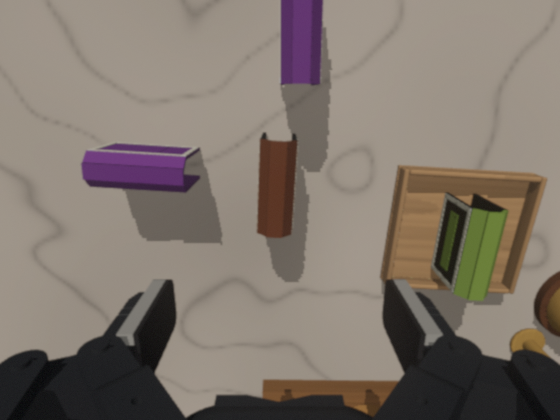

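The candidates for card_square are the brown-fold card at (277,187) and the purple ones at (142,167) and (301,40). Brown fits the description. I'll confirm it in a crop and compute its pose.

```bash
python3 - <<'E'
from tl import *
d=np.load("pics/am.npz"); c=(d["K"],d["R"],d["t"])
im=cv2.imread("pics/am.png"); cv2.imwrite("pics/am_crop.png",cv2.resize(im[120:250,210:350],None,fx=4,fy=4,interpolation=cv2.INTER_CUBIC))
hsv=cv2.cvtColor(im,cv2.COLOR_BGR2HSV)
b=p2w([[261,139],[297,140],[293,234],[258,233]],.057,c)[:,:2]; e=(b[0]+b[1]-b[2]-b[3])/2
print(b.mean(0),np.linalg.norm(e),np.arctan2(e[1],e[0])-np.pi/2, delta([*b.mean(0),.10],np.arctan2(e[1],e[0])-np.pi/2))
E
```

```text
[0.43068885 0.38364771] 0.0787089325516888 -0.059205291695248796 [array([-2.4, -5.2, 99.8]), np.float64(0.038), ('yaw', np.float64(-0.021), 'pos', array([0.4336, 0.3782, 0.1998]), 'w', 0.0856, 'q6', np.float64(0.612), 't', 48.7, 'F', array([ 0. ,  0.3, -0.1]))]
```

View pics/am_crop.png

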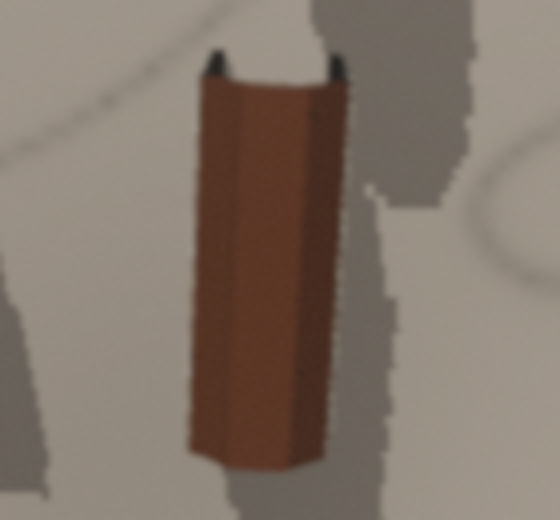

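```bash
python3 - <<'E'
from tl import *
d=np.load("pics/am.npz"); c=(d["K"],d["R"],d["t"])
print(p2w([[200,149],[193,152],[182,170],[187,188],[185,189]],.055,c).round(4))
im=cv2.imread("pics/am.png"); cv2.imwrite("pics/am_crop2.png",cv2.resize(im[120:250,70:310],None,fx=3,fy=3,interpolation=cv2.INTER_CUBIC))
E
```

```text
[[0.3703 0.4165 0.055 ]
 [0.3645 0.4143 0.055 ]
 [0.3542 0.4    0.055 ]
 [0.3568 0.385  0.055 ]
 [0.355  0.3841 0.055 ]]
```

View pics/am_crop2.png

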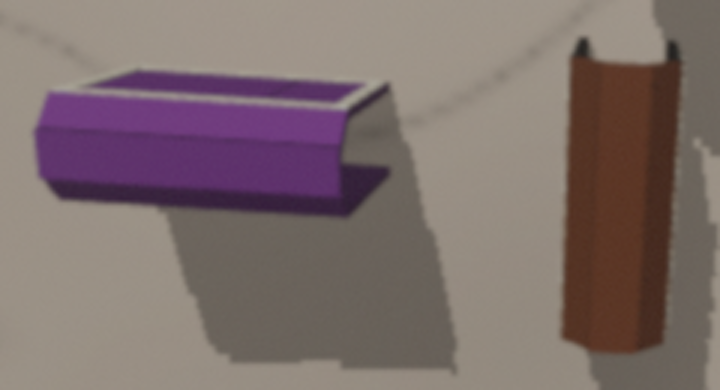

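drive_tool:
  steps:
    - [-2.5, -5, 40, 0.038, 0.5]
    - [-2.5, -5, 80, 0.038, 0.5]
    - [-2.5, -5, 100, 0.038, 0.5]
    - [-2.5, -5, 100, 0.038, 0.5]
    - [-2.5, -5, 100, 0.038, 0.5]

```text
clock: 49.2
position: [0.4315, 0.3833, 0.1003]
ee_rot: [-0.001, 1.0, -0.03, -0.003]
contact_force: [0.6, 0.3, 1.1]
width: 0.064
```

```bash
python3 - <<'E'
from tl import *
im,c=grab("an"); print(tilt(),delta([.4305,.3836,.0325],-.06))
E
```

```text
('tilt tool', array([0.005 , 0.0033])) [array([-1.1,  0.5, 68.7]), np.float64(0.0), ('yaw', np.float64(-0.06), 'pos', array([0.432 , 0.3838, 0.1012]), 'w', 0.0638, 'q6', np.float64(0.659), 't', 49.25, 'F', array([ 0.4, -0.8, -0.1]))]
```

View pics/an.png

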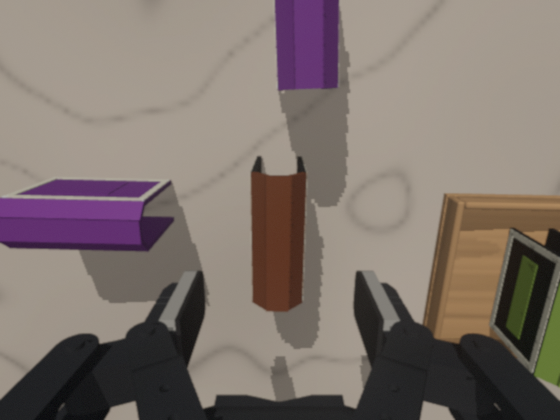

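drive_tool:
  steps:
    - [-0.5, 0.5, 40, 0, 0.5]
    - [-0.5, 0.5, 62, 0, 0.5]
    - [-0.5, 0.5, 69, 0, 0.5]
    - [-0.5, 0.5, 69, 0, 0.5]
    - [-0.5, 0.5, 69, 0, 0.5]

```text
clock: 49.75
position: [0.4325, 0.3844, 0.0339]
ee_rot: [-0.003, 1.0, -0.03, -0.001]
contact_force: [-0.7, -0.1, 0.3]
width: 0.0638
```

drive_tool:
  steps:
    - [0, 0, 0, 0, 0]
    - [0, 0, 0, 0, -1]
    - [0, 0, 0, 0, -1]
    - [0, 0, 0, 0, -1]
    - [0, 0, 0, 0, -1]

```text
clock: 50.25
position: [0.4331, 0.385, 0.0353]
ee_rot: [-0.004, 1.0, -0.03, -0.0]
contact_force: [-1.5, 0.9, 7.4]
width: 0.0298
```

drive_tool:
  steps:
    - [0, 0, 0, 0, -1]
    - [0, 0, 0, 0, -1]

```text
clock: 50.45
position: [0.4331, 0.3851, 0.0355]
ee_rot: [-0.004, 1.0, -0.03, -0.0]
contact_force: [0.2, -1.2, -0.7]
width: 0.0297
```

```bash
python3 - <<'E'
from tl import *
im,c=grab("ao"); print(tilt(),delta([.4305,.3836,.2],-.06))
E
```

```text
('tilt tool', array([0.0004, 0.0073])) [array([  -2.6,    0.5, -164.7]), np.float64(0.0), ('yaw', np.float64(-0.06), 'pos', array([0.4331, 0.3851, 0.0353]), 'w', 0.0301, 'q6', np.float64(0.658), 't', 50.5, 'F', array([-0.8,  0.5,  1.5]))]
```

View pics/ao.png

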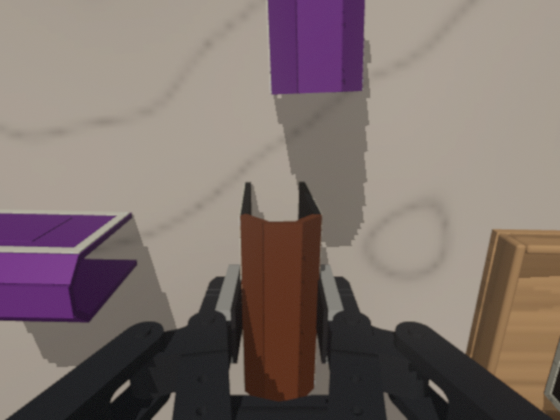

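drive_tool:
  steps:
    - [0, 0, -40, 0, -1]
    - [0, 0, -90, 0, -1]
    - [0, 0, -140, 0, -1]
    - [0, 0, -175, 0, -1]
    - [0, 0, -175, 0, -1]

```text
clock: 51.0
position: [0.4359, 0.3858, 0.2162]
ee_rot: [-0.007, 1.0, -0.03, 0.005]
contact_force: [-0.1, -0.3, -1.0]
width: 0.0297
```

```bash
python3 - <<'E'
from tl import *
print(tilt(),delta([.700,-.094,.215],-.02))
E
```

```text
('tilt tool', array([-0.0089,  0.0144])) [array([292.2, 463.2,  -2.9]), np.float64(-0.04), ('yaw', np.float64(-0.06), 'pos', array([0.4359, 0.3858, 0.2162]), 'w', 0.0297, 'q6', np.float64(0.659), 't', 51.0, 'F', array([-0.1, -0.3, -1. ]))]
```

drive_tool:
  steps:
    - [26, 41, 0, 0, -1]
    - [52, 82, 0, 0, -1]
    - [78, 123, 0, 0, -1]
    - [95, 150, 0, 0, -1]
    - [95, 150, 0, 0, -1]

```text
clock: 51.5
position: [0.5232, 0.2264, 0.2131]
ee_rot: [-0.006, 0.999, -0.032, 0.004]
contact_force: [-0.2, 0.3, -0.8]
width: 0.03
```

drive_tool:
  steps:
    - [26, 41, 0, 0, -1]
    - [52, 82, 0, 0, -1]
    - [78, 123, 0, 0, -1]
    - [100, 158, 0, 0, -1]
    - [100, 158, 0, 0, -1]

```text
clock: 52.0
position: [0.6148, 0.058, 0.2101]
ee_rot: [-0.004, 0.999, -0.034, 0.004]
contact_force: [-0.3, 1.1, -1.4]
width: 0.0299
```

```bash
python3 - <<'E'
from tl import *
print(tilt(),delta([.700,-.094,.215],-.02))
E
```

```text
('tilt tool', array([-0.0069,  0.009 ])) [array([ 95.5, 145.7,  -5.6]), np.float64(-0.049), ('yaw', np.float64(-0.069), 'pos', array([0.6148, 0.058 , 0.2101]), 'w', 0.0299, 'q6', np.float64(0.043), 't', 52.0, 'F', array([-0.3,  1.1, -1.4]))]
```

drive_tool:
  steps:
    - [26, 40, -3, -0.02, -1]
    - [52, 80, -5, -0.04, -1]
    - [78, 120, -5, -0.049, -1]
    - [95, 146, -5, -0.049, -1]
    - [95, 146, -5, -0.049, -1]

```text
clock: 52.5
position: [0.7006, -0.0971, 0.212]
ee_rot: [-0.004, 1.0, -0.012, 0.003]
contact_force: [-1.3, 0.9, -0.6]
width: 0.0299
```

drive_tool:
  steps:
    - [0, 0, 0, 0, -1]
    - [0, 0, 0, 0, -1]

```text
clock: 52.7
position: [0.6997, -0.0953, 0.2106]
ee_rot: [-0.005, 1.0, -0.011, 0.002]
contact_force: [-0.0, -0.2, -1.0]
width: 0.0299
```

```bash
python3 - <<'E'
from tl import *
im,c=grab("ap"); print(tilt(),delta([.700,-.096,.165],-.02))
E
```

```text
('tilt tool', array([-0.0037,  0.009 ])) [array([ 0.1,  1.3, 46.2]), np.float64(-0.002), ('yaw', np.float64(-0.022), 'pos', array([ 0.6998, -0.0951,  0.2112]), 'w', 0.03, 'q6', np.float64(-0.218), 't', 52.75, 'F', array([-0.1, -0. , -0.8]))]
```

View pics/ap.png

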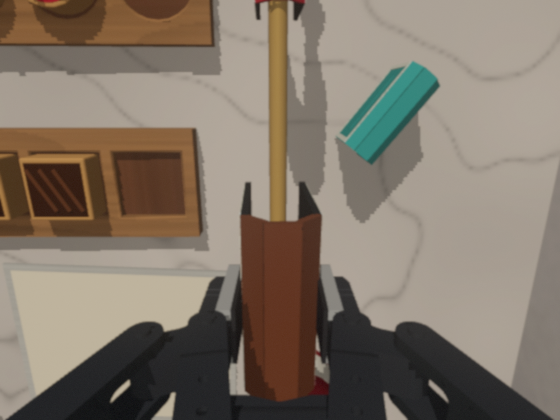

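drive_tool:
  steps:
    - [0, 2, 25, 0, -1]
    - [0, 2, 46, 0, -1]
    - [0, 2, 46, 0, -1]
    - [0, 2, 46, 0, -1]

```text
clock: 53.15
position: [0.6996, -0.0954, 0.1655]
ee_rot: [-0.005, 1.0, -0.01, 0.002]
contact_force: [-0.0, 0.2, -0.3]
width: 0.0299
```

```bash
python3 - <<'E'
from tl import *
im,c=grab("aq"); print(tilt(),delta([.700,-.097,.0923],-.02))
E
```

```text
('tilt tool', array([-0.0054,  0.0088])) [array([-0.7,  1.8, 74.2]), np.float64(-0.001), ('yaw', np.float64(-0.021), 'pos', array([ 0.7003, -0.0959,  0.1665]), 'w', 0.0298, 'q6', np.float64(-0.221), 't', 53.2, 'F', array([ 0. , -0.5,  0.1]))]
```

View pics/aq.png

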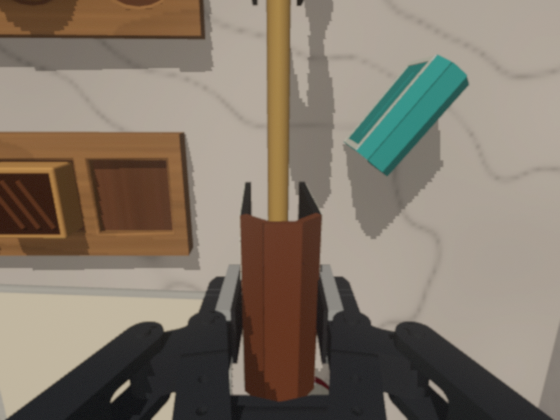

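Centred on the bar (column 278). Lowering.

drive_tool:
  steps:
    - [0, 1.8, 25, 0, -1]
    - [0, 1.8, 45, 0, -1]
    - [0, 1.8, 60, 0, -1]
    - [0, 1.8, 68, 0, -1]
    - [0, 1.8, 68, 0, -1]

```text
clock: 53.7
position: [0.7006, -0.0968, 0.0985]
ee_rot: [-0.004, 1.0, -0.01, 0.003]
contact_force: [-0.1, 0.1, -1.1]
width: 0.0301
```

drive_tool:
  steps:
    - [0, 0, 2, 0, -1]
    - [0, 0, 4, 0, -1]
    - [0, 0, 6, 0, -1]
    - [0, 0, 7, 0, -1]
    - [0, 0, 7, 0, -1]

```text
clock: 54.2
position: [0.7007, -0.0968, 0.0917]
ee_rot: [-0.004, 1.0, -0.01, 0.003]
contact_force: [-0.5, 0.2, -0.3]
width: 0.0299
```

drive_tool:
  steps:
    - [0, 0, 1, 0, -1]
    - [0, 0, 2, 0, -1]
    - [0, 0, 3, 0, -1]
    - [0, 0, 3, 0, -1]

```text
clock: 54.6
position: [0.7008, -0.0969, 0.0916]
ee_rot: [-0.004, 1.0, -0.01, 0.004]
contact_force: [-3.7, 0.8, 10.9]
width: 0.0298
```

Contact. Release and retreat.

drive_tool:
  steps:
    - [0, 0, 0, 0, -0.2]
    - [0, 0, 0, 0, 0.1]
    - [0, 0, 0, 0, 0.3]
    - [0, 0, 0, 0, 0.3]

```text
clock: 55.0
position: [0.7007, -0.0969, 0.0911]
ee_rot: [-0.004, 1.0, -0.01, 0.003]
contact_force: [-1.1, 0.0, 0.3]
width: 0.0556
```

drive_tool:
  steps:
    - [0, 0, -30, 0, 0.3]
    - [0, 0, -70, 0, 0.3]
    - [0, 0, -110, 0, 0.3]
    - [0, 0, -110, 0, 1]
    - [0, 0, -110, 0, 1]

```text
clock: 55.5
position: [0.7005, -0.0979, 0.2022]
ee_rot: [-0.004, 1.0, -0.01, 0.004]
contact_force: [0.3, 0.2, -1.5]
width: 0.082
```

```bash
python3 - <<'E'
from tl import *
im,c=grab("ar"); print(tilt(),delta([.40,0,.30],-.02))
E
```

```text
('tilt tool', array([-0.0054,  0.0087])) [array([-301. ,  -92.4, -100.4]), np.float64(-0.0), ('yaw', np.float64(-0.02), 'pos', array([ 0.6996, -0.0977,  0.2004]), 'w', 0.0853, 'q6', np.float64(-0.223), 't', 55.55, 'F', array([ 0.5, -0.4, -0.4]))]
```

View pics/ar.png

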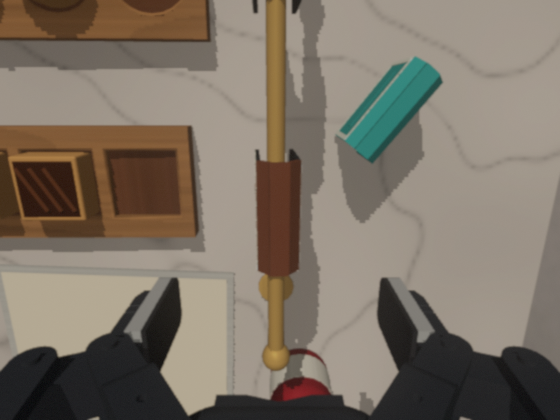

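Hanging well. I back off and take a final check from all the cameras.

drive_tool:
  steps:
    - [-45, -14, -30, 0, 1]
    - [-90, -28, -60, 0, 1]
    - [-135, -40, -90, 0, 1]
    - [-180, -50, -110, 0, 1]
    - [-180, -50, -110, 0, 1]

```text
clock: 56.05
position: [0.5163, -0.0437, 0.3108]
ee_rot: [-0.005, 1.0, -0.01, 0.002]
contact_force: [0.9, -0.1, 0.1]
width: 0.0853
```

drive_tool:
  steps:
    - [-45, 0, 0, 0, 1]
    - [-90, 0, 0, 0, 1]
    - [-130, 0, 0, -0.1, 1]
    - [-150, 0, 0, -0.2, 1]
    - [-150, 0, 0, -0.2, 1]

```text
clock: 56.55
position: [0.3636, -0.0403, 0.3089]
ee_rot: [-0.005, 0.996, 0.09, 0.001]
contact_force: [1.1, 0.6, -0.1]
width: 0.0855
```

```bash
python3 - <<'E'
from tl import *
im,c=grab("as_"); t=manip.get_image("top"); cv2.imwrite("pics/as_top.png",cv2.resize(t[110:310,90:430],None,fx=2.3,fy=2.3,interpolation=cv2.INTER_CUBIC))
s=manip.get_image("scene"); cv2.imwrite("pics/as_scene.png",cv2.resize(s[140:360,150:400],None,fx=2.7,fy=2.7,interpolation=cv2.INTER_CUBIC))
for n in("round","square"):
    for m in manip.masks_of("scene","tart_"+n+"_1"):
        if m["conf"]>.4: print(n,m["conf"],m["location"])
print(st()[0]["position"],st()[0]["clock"])
E
```

```text
round 0.52 [301.3, 233.0]
round 0.52 [322.5, 224.4]
square 0.9 [275.5, 200.4]
square 0.89 [296.6, 191.9]
[ 0.36759833 -0.04098071  0.3095988 ] 56.8
```

View pics/as_top.png

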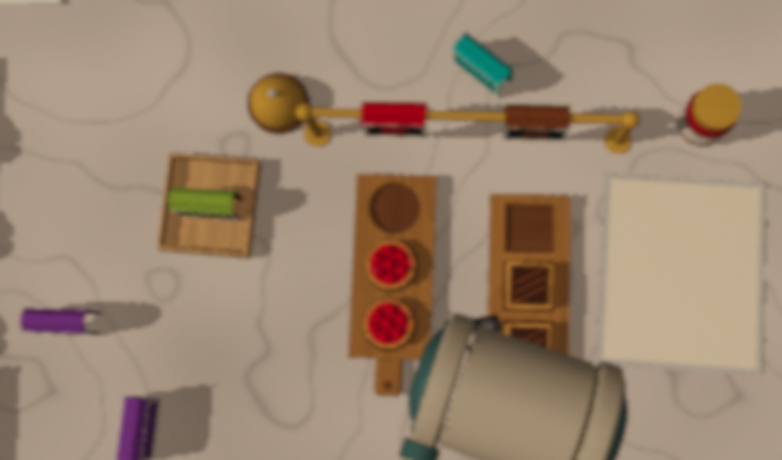

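View pics/as_scene.png

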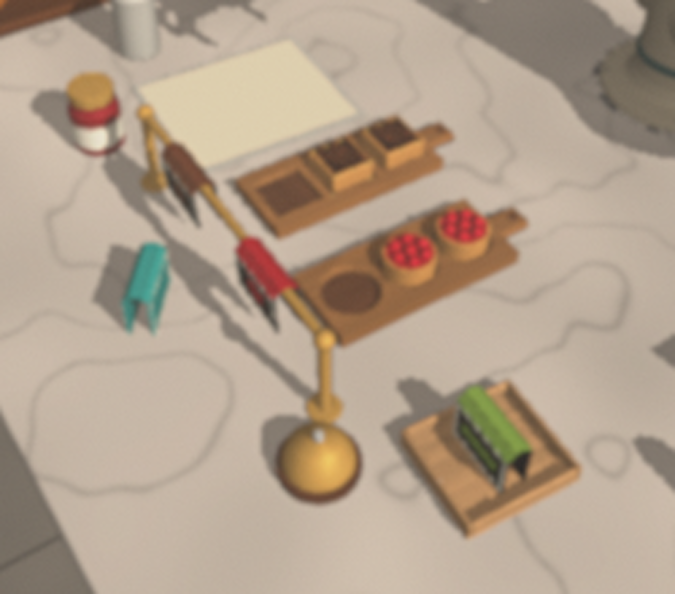

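View pics/as_.png

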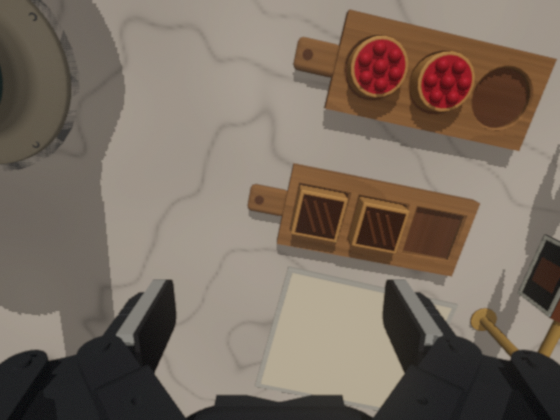

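```bash
python3 -c "
from rig import manip
print(manip.get_state()['clock'], manip.sign_off())"
```

```text
the job is handed in; nothing more can be done
56.8 None
```

The counter is ready, and I handed the job in after 56.8 s.

- **Tartlets:** four were on the baking sheet, two round and two square. Each is now in its own well of its own shape, right side up and flat on the bottom. I lowered each one until it touched the well floor before letting go.
- **Cards:** I took the green card off the rail and stood it in the card tray. The red disc card then went on the rail ahead of the round board, and the brown square card ahead of the square board.

**Last checks:** the wrist, top and scene pictures show the baking sheet empty and both price cards astride the bar, in line with their boards to about 2 mm by my estimate. The jar, bell, shaker, purple cards and turquoise card look untouched. Apart from the gentle set-downs (25 N at most), I saw no notable contact force.

**Disagreements:** the top and wrist cameras put things up to about 5 mm apart, so I corrected each placement from close-up wrist views. The tool tilted slightly as it worked, by up to about 2.4°. I straightened it three times, but two tartlets, one round and one square, went in with it about 1.6–1.8° off; both still look flat in the last pictures.

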